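Clear the mosaic bench into the storage box

ROBOT

A 6-joint arm with a two-finger parallel gripper is mounted at the origin on the work surface. World frame = base frame: x ahead of the robot, y to its left, z up, the work surface at z = 0. Lengths are in m, angles in rad, forces in N, time in s.
With the tool pointing down it reaches from about 0.25 to 0.85 m from the base axis. Payload 12.5 kg.
Tool frame: the origin (TCP) lies on the centre line of the jaws, within the pads' length; the fingertips stand 22 mm ahead of it and the grasp point (between the pads) lies 3 mm ahead of it (ctrl.tip_extent is the distance from the TCP to the fingertips, in m); z points along the fingers, y is the line along which they close (so a half turn about z gives the same grasp; the last joint's range is limited). The gripper opens to 93 mm and grips with 3 to 60 N. Pads are 15 mm wide; open, the fingers measure 128 mm over their backs; the gripper's body (75 mm by 188 mm) begins 65 mm behind the grasp point.
Start: joints at [-1.434, 0.351, 1.652, -0, 1.139, -0.085], TCP at [0.121, -0.537, 0.241] pointing down, gripper open.
Joint ranges: [-2.75, 2.75], [-0.79, 2.1], [0.01, 2.65], [-1.57, 4.71], [0.07, 3.14], [-2.87, 2.87]. Speed limits (rad/s): [2.22, 2.22, 2.79, 3.14, 3.14, 3.14].

INTERFACE

Orientations are given as a rotation vector (axis times angle).
In Python, from workcell import ctrl gives the robot as it stands.
- The arm moves only by the shell command python3 -m crank 'ROWS' [FORCE]. ROWS is JSON, one flat list of numbers, 7 for each row, row after row: the shift along the tool's x, y, z in units of 30 cm (1.0 is 30 cm), then the turn, a rotation vector about the tool's x, y, z in units of pi/2 rad (1.0 is pi/2 rad), then the finger opening in mm, from 0 to 93. A call has 1 to 8 rows; each row is the pose to reach, as a shift and turn from the pose commanded when the call began, along the tool's axes at that moment; what a row does not reach only later rows make up. A row lasts 1/12 s, in which the tool goes at most 41.7 mm and 7.16 degrees, less where a joint would pass 70% of its speed; a pose out of reach is approached as far as the arm can. A call with a number of a shift or a turn outside -1 to 1 is refused whole. A call with a gripper value outside its range is refused whole. The fingers move at their own pace and stop on an object; FORCE is the grip in N (left out, the last holds). Time passes only in rows, so rows that repeat a pose let the fingers close. It gives the time, the measured TCP pose, the force, the opening and the grip force at its end, in the units of the state.
- ctrl.get_state(): the state, without advancing time (a new reading comes with each control period).
- ctrl.camera(name): name is "scene" or "top" or "wrist"; returns (picture, depth): 480x640x3 uint8, blue, green, red; 480x640 float32, m along the optical axis (not along the pixel's ray), 0 where there is no reading.
- ctrl.camera_model(name): a dict with "vfov" (degrees; the focal length in pixels is half the picture's height over the tangent of half this angle, whatever the lens; pixels are square), "cx", "cy" (the principal point, pixels), "extrinsics" (4x4, takes a point from camera to world coordinates); the wrist camera has in their place "mount" (4x4, takes a point from camera to tool coordinates, whose origin is the TCP and whose axes are the flange's). Camera axes: x right, y down, z forward; pixel columns grow to the right and rows downward; lengths in m; the calibration is good to about 2 mm. The wrist camera is an equidistant fisheye: a pixel r from the principal point sees the ray r / f radians off the axis. A picture is of the moment at which its call begins: read the wrist's pose just before it. camera_model takes no time and is no camera call.
- ctrl.hand_in(): hands the job in; it is judged then, once.
The state is a dict: "t": time; "qpos": joint angles; "dq": joint speeds; "joint_efforts": joint torques, N m; "tcp_pos": TCP position; "orientation": TCP orientation; "force": force on the tool from outside, world axes, zero at the start; "ft_torque": the same for the moment, N m; "width": opening from 0.0 (shut) to 1.0 (fully open); "grasp_force": force on a finger pad.
Only numpy, scipy, OpenCV 4.12 (cv2) and the standard library are available. Lean on these libraries where they do the work, as an engineer would, in place of code of your own. Each camera call takes 0.05 s, during which the arm holds its last target. There are 200 camera calls.

TASK

Put all the terracotta mosaic pieces away in the open wooden box: first carry the mug to the box, tip its pieces in and stand it upright again on its round cork mat; then take the sorting tray by its grip, tip its pieces off its open edge into the box and lay it flat and square on its rectangular mat again. Any pieces lying loose on the bench, or spilled, belong in the box too; last of all put the lid on so that it sits fully home, and leave the glue bottle and the jar alone.

Things in the scene. Friction and masses are not known exactly. Their poses are not given: they have to be found in the camera images.
- box: Open wooden storage box, fixed to the bench; outside 200 x 170 mm (x, y), 70 mm high, walls and floor 6 mm (inside 188 x 158 mm, 64 mm deep). Origin at the centre of its underside, z up
- lid: Loose wooden lid, right way up on the bench. Plate 208 x 178 mm (x, y), z 10 to 18 mm; four ribs below it (outside 176 x 146 mm, z 0 to 10) drop inside the box with 6 mm play. On top in the middle a dark upright grip 70 mm long (x), 14 thick (y), z 18 to 54. Origin: centre of the ribs' underside. Fits either way round; seated, its origin is 60 mm above the box's. 0.25 kg
- mug: White enamel mug, about 0.17 kg: outside radius 35 mm at foot, 50 at rim, 75 high, wall 4, floor 5. Origin: centre of its underside, z out of the mouth. Handle on its +x side: upright flat bar 20 mm (x) by 12 (y), z 16 to 68, middle at x 72. Holds 3 or 4 pieces. Slippery: they slide on slopes over 20 degrees, so it drains when tipped well past level, 110 degrees or more
- coaster: Round cork mat, 120 mm across, 6 mm thick, fixed; the mug stands on it and goes back there. Origin at the centre of its underside
- tray: Light wooden tray, 170 x 120 mm (x, y), about 0.22 kg, floor 5 mm thick, 30 mm high walls on the -x and both y sides; the +x edge is open, without lip: pieces slide off it when tipped over 20 degrees. In the middle a dark upright grip plate 40 mm long (x), 12 thick (y), up to z 100. Origin: centre of its underside. 2 to 4 pieces lie either side of the grip
- mat: Rectangular cork mat, 190 x 150 mm (x, y), 6 mm thick, fixed; the tray lies on it and goes back there. Origin at the centre of its underside
- glue: White glue bottle, radius 24 mm, 130 mm high, a bystander; origin at the centre of its underside
- jar: Glass jar with a metal cap, radius 34 mm, 75 mm high, a bystander; origin at the centre of its underside
- mug_piece1: Chunky terracotta mosaic piece, a block 28 x 22 x 16 mm (x, y, z), 20 g, origin at the centre of its 28 x 22 underside, slippery glaze; in the mug at the start
- mug_piece2: Chunky terracotta mosaic piece, a block 28 x 22 x 16 mm (x, y, z), 20 g, origin at the centre of its 28 x 22 underside, slippery glaze; in the mug at the start
- mug_piece3: Chunky terracotta mosaic piece, a block 28 x 22 x 16 mm (x, y, z), 20 g, origin at the centre of its 28 x 22 underside, slippery glaze; in the mug at the start (may be absent)
- mug_piece4: Chunky terracotta mosaic piece, a block 28 x 22 x 16 mm (x, y, z), 20 g, origin at the centre of its 28 x 22 underside, slippery glaze; in the mug at the start (may be absent)
- tray_piece1: Chunky terracotta mosaic piece, a block 28 x 22 x 16 mm (x, y, z), 20 g, origin at the centre of its 28 x 22 underside, slippery glaze; on the tray at the start (may be absent)
- tray_piece2: Chunky terracotta mosaic piece, a block 28 x 22 x 16 mm (x, y, z), 20 g, origin at the centre of its 28 x 22 underside, slippery glaze; on the tray at the start (may be absent)
- tray_piece3: Chunky terracotta mosaic piece, a block 28 x 22 x 16 mm (x, y, z), 20 g, origin at the centre of its 28 x 22 underside, slippery glaze; on the tray at the start (may be absent)
- tray_piece4: Chunky terracotta mosaic piece, a block 28 x 22 x 16 mm (x, y, z), 20 g, origin at the centre of its 28 x 22 underside, slippery glaze; on the tray at the start (may be absent)
- stray_piece1: Chunky terracotta mosaic piece, a block 28 x 22 x 16 mm (x, y, z), 20 g, origin at the centre of its 28 x 22 underside, slippery glaze; lying loose on the bench at the start (may be absent)
- stray_piece2: Chunky terracotta mosaic piece, a block 28 x 22 x 16 mm (x, y, z), 20 g, origin at the centre of its 28 x 22 underside, slippery glaze; lying loose on the bench at the start (may be absent)

How it is judged:
On the way, in this order (a step that is already met when the one before it is completed fails the run):
1. the mug is tipped over the box with pieces in it (angle between mug's own z axis and vertical above 0.7 rad and horizontal distance between mug and box below 0.2 m and distance between any of mug_piece1, mug_piece2, mug_piece3, mug_piece4 and mug below 0.08 m), for 0.1 s.
2. the mug stands upright on its round mat, let go (horizontal distance between mug and coaster below 0.026 m and angle between mug's own z axis and vertical below 0.1 rad and z of mug in the frame of coaster below 0.011 m and contact force between mug and the fingers below 0.1 N), for 0.2 s.
3. the tray is tipped over the box with pieces on it (angle between tray's own z axis and vertical above 0.2 rad and horizontal distance between tray and box below 0.2 m and distance between any of tray_piece1, tray_piece2, tray_piece3, tray_piece4 and tray below 0.11 m), for 0.1 s.
4. the tray lies flat on its rectangular mat, let go (horizontal distance between tray and mat below 0.03 m and angle between tray's own z axis and vertical below 0.07 rad and z of tray in the frame of mat below 0.011 m and angle between the x axis of tray and the x axis of mat, either way round below 0.35 rad and contact force between tray and the fingers below 0.1 N), for 0.2 s.
At the end, for the whole second after the job is handed in: All pieces present in the box; lid home on the box (within 10 mm of centred, level); mug upright on the round mat (centres within 26 mm); tray flat on the rectangular mat (centres within 30 mm, sides within 0.35 rad of parallel, either way round) (x of mug_piece1 in the frame of box between -0.095 and 0.095 m and y of mug_piece1 in the frame of box between -0.08 and 0.08 m and z of each of mug_piece1, mug_piece2, mug_piece3, mug_piece4, tray_piece1, tray_piece2, tray_piece3, tray_piece4, stray_piece1, stray_piece2 in the frame of box below 0.066 m and x of mug_piece2 in the frame of box between -0.095 and 0.095 m and y of mug_piece2 in the frame of box between -0.08 and 0.08 m and x of mug_piece3 in the frame of box between -0.095 and 0.095 m and y of mug_piece3 in the frame of box between -0.08 and 0.08 m and x of mug_piece4 in the frame of box between -0.095 and 0.095 m and y of mug_piece4 in the frame of box between -0.08 and 0.08 m and x of tray_piece1 in the frame of box between -0.095 and 0.095 m and y of tray_piece1 in the frame of box between -0.08 and 0.08 m and x of tray_piece2 in the frame of box between -0.095 and 0.095 m and y of tray_piece2 in the frame of box between -0.08 and 0.08 m and x of tray_piece3 in the frame of box between -0.095 and 0.095 m and y of tray_piece3 in the frame of box between -0.08 and 0.08 m and x of tray_piece4 in the frame of box between -0.095 and 0.095 m and y of tray_piece4 in the frame of box between -0.08 and 0.08 m and x of stray_piece1 in the frame of box between -0.095 and 0.095 m and y of stray_piece1 in the frame of box between -0.08 and 0.08 m and x of stray_piece2 in the frame of box between -0.095 and 0.095 m and y of stray_piece2 in the frame of box between -0.08 and 0.08 m and horizontal distance between mug and coaster below 0.026 m and angle between mug's own z axis and vertical below 0.1 rad and z of mug in the frame of coaster below 0.011 m and horizontal distance between tray and mat below 0.03 m and angle between tray's own z axis and vertical below 0.07 rad and z of tray in the frame of mat below 0.011 m and angle between the x axis of tray and the x axis of mat, either way round below 0.35 rad and x of lid in the frame of box between -0.01 and 0.01 m and y of lid in the frame of box between -0.01 and 0.01 m and z of lid in the frame of box between 0.055 and 0.0645 m and angle between lid's own z axis and vertical below 0.05 rad and linear speed of each of mug, tray, lid below 0.02 m/s); the robot touches nothing.
It fails at once if the glue is pushed away or knocked over (distance of glue from where it was at the start of the episode above 0.04 m or angle between glue's own z axis and vertical above 0.5 rad).
It fails at once if the jar is pushed away or knocked over (distance of jar from where it was at the start of the episode above 0.04 m or angle between jar's own z axis and vertical above 0.5 rad).
Of mug_piece3, mug_piece4 only 1 to 2 are there at a start; the rules pass over those that are not, and their reading is None.
Of tray_piece1, tray_piece2, tray_piece3, tray_piece4 only 2 to 4 are there at a start; the rules pass over those that are not, and their reading is None.
Of stray_piece1, stray_piece2 only 1 to 2 are there at a start; the rules pass over those that are not, and their reading is None.
At some moment in a run one of mug, lid, stray_piece1, stray_piece2 may be knocked a few centimetres aside while the robot is not near it.
It also fails if it takes over 210 s, if anything falls off the work surface, if the arm or the gripper's body presses on something with over 40 N, if the wrist force passes 120 N, or if a joint passes its speed limit or range.

## Working session

There is one attempt and no reset: what is moved stays moved. The work goes in short steps, Python scripts to look and compute and a shell command to move; the robot and the scene stay as the last step left them, time stands still between calls to the robot, and variables do not carry over. Pictures are saved under pics/ and viewed, at most 14 in all, crops included, and the job is handed in when it is done.

```bash
ls; mkdir -p pics
cat > h.py <<'E'
import numpy as np, cv2
from workcell import ctrl
from scipy.spatial.transform import Rotation as R
def cam(n):
    s=ctrl.get_state(); im,d=ctrl.camera(n); m=ctrl.camera_model(n)
    f=240/np.tan(np.radians(m['vfov'])/2)
    if n=='wrist':
        T=np.eye(4);T[:3,:3]=R.from_rotvec(s['orientation']).as_matrix();T[:3,3]=s['tcp_pos'];E=T@np.array(m['mount'])
    else: E=np.array(m['extrinsics'])
    return im,d,f,m['cx'],m['cy'],E
def rays(c,uv,fish=False):
    im,d,f,cx,cy,E=c; uv=np.atleast_2d(uv).astype(float)
    x=(uv-[cx,cy])/f
    if fish:
        r=np.linalg.norm(x,axis=1,keepdims=True); k=np.where(r>1e-9,np.sin(r)/np.maximum(r,1e-9),1)
        v=np.hstack([x*k,np.cos(r)])
    else: v=np.hstack([x,np.ones((len(x),1))])
    return E[:3,3],v@E[:3,:3].T
def plane(c,uv,z,fish=False):
    o,v=rays(c,uv,fish); return o+v*((z-o[2])/v[:,2])[:,None]
def cloud(c,fish=False):
    im,d,f,cx,cy,E=c; h,w=d.shape
    u,v=np.meshgrid(np.arange(w),np.arange(h)); x=np.stack([(u-cx)/f,(v-cy)/f],-1)
    if fish:
        r=np.linalg.norm(x,axis=-1,keepdims=True); x=x*np.where(r>1e-9,np.tan(np.minimum(r,1.5))/np.maximum(r,1e-9),1)
    P=np.concatenate([x*d[...,None],d[...,None]],-1)
    return P@E[:3,:3].T+E[:3,3]
def to_rows(p,Rw):
    "rows numbers from the current measured pose"
    s=ctrl.get_state();R0=R.from_rotvec(s['orientation'])
    dp=R0.inv().apply(np.array(p)-s['tcp_pos'])/.3
    dr=(R0.inv()*Rw).as_rotvec()/(np.pi/2)
    return np.round(dp,4),np.round(dr,4)
E
python3 - <<'E'
from h import *
s=ctrl.get_state();print(s['t'],s['tcp_pos'],R.from_rotvec(s['orientation']).as_matrix().round(3).tolist())
for n in('top','scene','wrist'):
    c=cam(n);cv2.imwrite(f'pics/{n}0.png',c[0]);print(n,c[2:5],c[5].round(3).tolist())
E
```

```text
pics
0.0 [ 0.12100355 -0.53621355  0.24011422] [[0.975, 0.22, -0.0], [0.22, -0.975, 0.001], [0.0, -0.001, -1.0]]
top (np.float64(471.38343991503876), 321.29901346785994, 234.1797065328429) [[0.017, -0.985, 0.169, 0.394], [-1.0, -0.017, -0.004, 0.025], [0.007, -0.169, -0.986, 1.204], [0.0, 0.0, 0.0, 1.0]]
scene (np.float64(578.0161965205783), 310.7281748544729, 241.25039009310467) [[0.368, 0.756, -0.541, 1.217], [0.93, -0.305, 0.206, -0.218], [-0.009, -0.579, -0.815, 0.958], [0.0, 0.0, 0.0, 1.0]]
wrist (np.float64(371.64829954431775), 320.449637256364, 238.1784584839931) [[0.22, -0.934, -0.282, 0.2], [-0.976, -0.211, -0.063, -0.519], [-0.001, 0.289, -0.957, 0.385], [0.0, 0.0, 0.0, 1.0]]
```

View pics/top0.png

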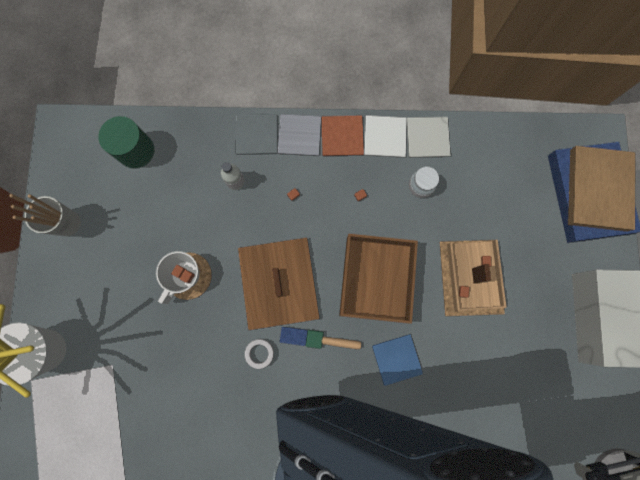

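View pics/scene0.png

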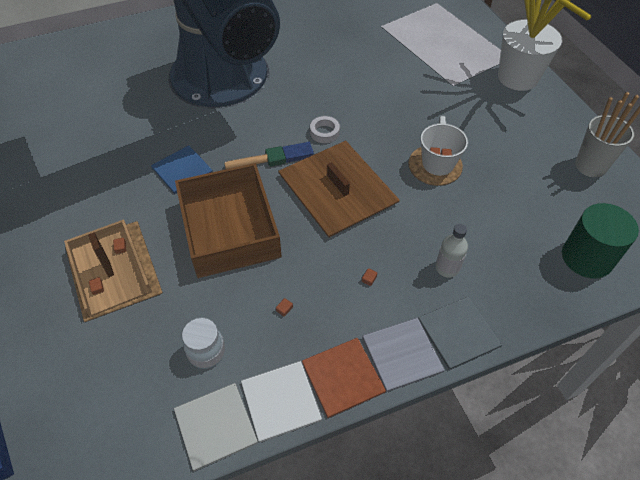

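Run:
```python
from h import *
c=cam('top'); s=cam('scene')
a=cv2.resize(c[0][220:340,420:530],(400,436),interpolation=cv2.INTER_CUBIC)
b=cv2.resize(c[0][240:320,145:225],(400,436),interpolation=cv2.INTER_CUBIC)
cv2.imwrite('pics/crop1.png',np.hstack([a,b]))
P=cloud(c); hsv=cv2.cvtColor(c[0],cv2.COLOR_BGR2HSV)
def rect(name,m,reg,zlo,zhi):
    u0,v0,u1,v1=reg; M=np.zeros(m.shape,np.uint8);M[v0:v1,u0:u1]=(m&(P[...,2]>zlo)&(P[...,2]<zhi))[v0:v1,u0:u1]
    n,l,st,ce=cv2.connectedComponentsWithStats(M)
    for i in range(1,n):
        if st[i,4]<30: continue
        q=P[l==i]; r=cv2.minAreaRect((q[:,:2]*1000).astype(np.float32)); print(name,st[i,4],'rect c',np.round(r[0],1),'size',np.round(r[1],1),'ang',round(r[2],1),'z',np.percentile(q[:,2],[5,50,95]).round(3), 'circle',np.round(cv2.minEnclosingCircle((q[:,:2]*1000).astype(np.float32))[1],1))
A=np.ones(hsv.shape[:2],bool)
rect('boxrim',A,(325,225,430,330),.055,.09)
rect('lid',A,(225,225,330,340),.012,.03)
rect('lidgrip',A,(225,225,330,340),.035,.07)
rect('tray',A,(430,230,520,325),.003,.05)
rect('traywall',A,(430,230,520,325),.028,.045)
rect('traygrip',A,(430,230,520,325),.06,.12)
rect('mug rim',A,(145,240,225,310),.068,.095)
rect('mug all',A,(145,240,225,310),.02,.095)
rect('coaster',A,(145,240,225,310),.003,.012)
rect('glue',A,(210,150,260,195),.03,.15)
rect('jar',A,(400,160,450,205),.06,.1)
red=(hsv[...,1]>120)&((hsv[...,0]<12)|(hsv[...,0]>172))&(hsv[...,2]>60)
rect('red',red,(150,160,520,310),-.01,.2)
```

```text
boxrim 935 rect c [ 485.6 -120.9] size [170.7 200.7] ang 84.9 z [0.058 0.07  0.073] circle 129.5
lid 5658 rect c [472.1 127.3] size [207.8 178.4] ang 9.8 z [0.014 0.018 0.022] circle 134.5
lid 463 rect c [350.   57.6] size [ 29.1 120.8] ang 0.8 z [0.014 0.018 0.022] circle 60.7
lidgrip 178 rect c [472.1 126.9] size [70.2 14.2] ang 9.8 z [0.047 0.054 0.058] circle 35.4
tray 4214 rect c [ 495.4 -369.6] size [208.5 169.9] ang 2.2 z [0.005 0.011 0.037] circle 122.3
traywall 522 rect c [ 499.  -368.8] size [169.3 123.1] ang 4.5 z [0.029 0.035 0.039] circle 103.5
traywall 41 rect c [ 498.  -363.8] size [39.9  7. ] ang 14.5 z [0.028 0.037 0.044] circle 19.9
traygrip 198 rect c [ 499.2 -368.7] size [40.  13.8] ang 4.7 z [0.065 0.099 0.109] circle 20.2
mug rim 430 rect c [479.7 361.8] size [116.5  98.5] ang 8.3 z [0.069 0.078 0.084] circle 65.0
mug all 1233 rect c [479.7 361.8] size [116.5  98.5] ang 8.3 z [0.025 0.053 0.082] circle 65.0
coaster 620 rect c [480.3 336. ] size [ 78.2 121. ] ang 75.3 z [0.004 0.006 0.01 ] circle 60.8
coaster 86 rect c [510.5 356.4] size [47.9 19. ] ang 64.9 z [0.007 0.01  0.012] circle 24.0
coaster 80 rect c [472.  365.6] size [27.8 57. ] ang 1.1 z [0.006 0.01  0.012] circle 28.6
glue 419 rect c [733.6 246.9] size [41.9 47.9] ang 30.4 z [0.041 0.088 0.131] circle 24.3
jar 467 rect c [ 733.6 -237.9] size [58.1 60. ] ang 47.7 z [0.069 0.075 0.078] circle 31.0
red 74 rect c [702.9  95.5] size [19.6 24.8] ang 32.7 z [0.012 0.016 0.019] circle 14.2
red 75 rect c [704.2 -78.9] size [19.5 26.8] ang 31.3 z [0.011 0.016 0.019] circle 15.0
red 80 rect c [ 533.6 -385.7] size [25.9 47. ] ang 14.8 z [0.023 0.027 0.031] circle 24.8
red 191 rect c [489.8 362.5] size [46.2 25. ] ang 61.9 z [0.035 0.043 0.046] circle 24.1
red 98 rect c [ 459.3 -336.9] size [25.1 22.7] ang 0.9 z [0.021 0.026 0.029] circle 14.8
```

View pics/crop1.png

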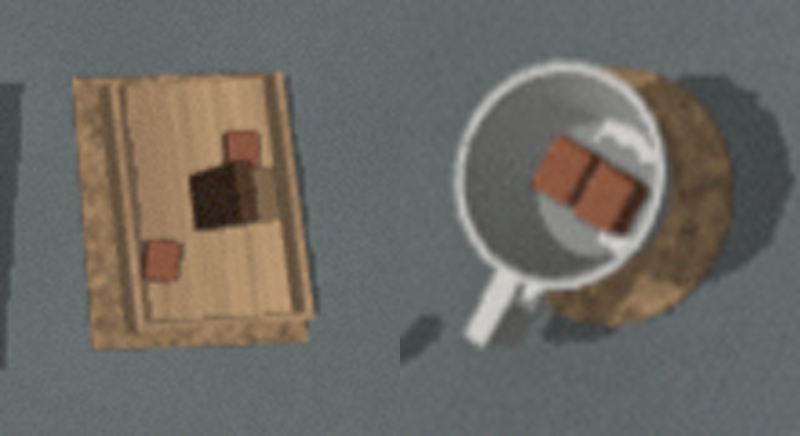

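```bash
cat > mug.py <<'E'
from h import *
from scipy.optimize import least_squares
def mug(c,P,box=(130,225,240,325),base=.006):
    u0,v0,u1,v1=box; Q=P[v0:v1,u0:u1].reshape(-1,3)
    hs=cv2.cvtColor(c[0],cv2.COLOR_BGR2HSV)[v0:v1,u0:u1].reshape(-1,3)
    k=(Q[:,2]>base+.069)&(Q[:,2]<base+.085)
    q=Q[k,:2]; 
    f=lambda p: np.hypot(*(q-p[:2]).T)-.048
    ctr=least_squares(f,np.median(q,0),loss='soft_l1',f_scale=.002).x
    r=np.hypot(*(Q[:,:2]-ctr).T)
    w=(r>.058)&(r<.09)&(Q[:,2]>base+.05)&(Q[:,2]<base+.08); hp=Q[w]
    m=np.median(hp[:,:2],0)-ctr
    return ctr,np.degrees(np.arctan2(m[1],m[0])),np.hypot(*m),w.sum()
E
python3 - <<'E'
from mug import *
c=cam('top');P=cloud(c);print(mug(c,P))
# coaster circle
Q=P[240:310,145:225].reshape(-1,3);hs=cv2.cvtColor(c[0],cv2.COLOR_BGR2HSV)[240:310,145:225].reshape(-1,3)
k=(hs[:,1]>60)&(Q[:,2]<.011)&(Q[:,2]>0.002)&(hs[:,0]<25); q=Q[k,:2]; hull=cv2.convexHull((q*1000).astype(np.float32))[:,0]
from scipy.optimize import least_squares
print('coaster',least_squares(lambda p:np.hypot(*(hull-p).T)-60,[480,340],loss='soft_l1').x,len(hull))
print('mat corners',plane(c,[[440.6,241.5],[445.6,315.7],[504.7,314.1]],.006).round(4).tolist())
# box rim inner-outer
Q=P[225:330,325:430].reshape(-1,3);q=Q[(Q[:,2]>.064)&(Q[:,2]<.078),:2];print('box',cv2.minAreaRect((q*1000).astype(np.float32)))
print('mount',np.round(ctrl.camera_model('wrist')['mount'],3).tolist())
E
```

```text
(array([0.48898682, 0.36247426]), np.float64(152.84539745359976), np.float64(0.06864758906508395), np.int64(69))
coaster [487.94809025 358.92824327] 23
mat corners [[0.5861, -0.2873, 0.006], [0.3979, -0.2949, 0.006], [0.4043, -0.4437, 0.006]]
box ((485.47686767578125, -121.04837036132812), (170.97836303710938, 200.3732147216797), 84.95972442626953)
mount [[-0.0, -0.957, -0.289, 0.081], [1.0, -0.0, 0.0, 0.0], [-0.0, -0.289, 0.957, -0.145], [0.0, 0.0, 0.0, 1.0]]
```

```bash
cat >> h.py <<'E'
def mat(z,x):
    z=np.array(z,float);z/=np.linalg.norm(z);x=np.array(x,float);x-=z*(x@z);x/=np.linalg.norm(x)
    return R.from_matrix(np.stack([x,np.cross(z,x),z],1))
def down(yaw): # tool x at world azimuth yaw (deg)
    a=np.radians(yaw);return mat([0,0,-1],[np.cos(a),np.sin(a),0])
def head(az,al,roll=0): # tool z at azimuth az, al deg below horizontal, tool x up
    a,b=np.radians([az,al]);return mat([np.cos(a)*np.cos(b),np.sin(a)*np.cos(b),-np.sin(b)],[0,0,1])*R.from_euler('z',roll,degrees=True)
def show(p,Rw):
    a,b=to_rows(p,Rw);print(','.join('%.3f'%v for v in [*a,*b]))
def st():
    s=ctrl.get_state();print('t',round(s['t'],2),'tcp',s['tcp_pos'].round(4) if hasattr(s['tcp_pos'],'round') else s['tcp_pos'],'q',np.round(s['qpos'],2),'w',round(s['width'],3),'g',round(s['grasp_force'],1),'F',np.round(s['force'],1))
E
python3 - <<'E'
from h import *
show([.4,-.25,.34],down(50))
show([.42,0,.32],down(90))
E
```

```text
1.117,-0.727,-0.332,-0.000,-0.000,-0.414
1.366,-1.525,-0.265,-0.000,-0.000,-0.859
```

```bash
python3 -m crank '[0.95,-0.75,-0.33,0,0,-0.4,93, 0.95,-0.75,-0.33,0,0,-0.4,93, 0.95,-0.75,-0.33,0,0,-0.4,93, 0.95,-0.75,-0.33,0,0,-0.4,93, 0.95,-0.75,-0.33,0,0,-0.4,93, 0.95,-0.75,-0.33,0,0,-0.4,93, 0.95,-0.75,-0.33,0,0,-0.4,93, 0.95,-0.75,-0.33,0,0,-0.4,93]'
python3 - <<'E'
from h import *
st();show([.40,0,.32],down(90));show([.38,.1,.30],head(20,45)); show([.38,.1,.30],head(20,45,180))
E
```

```text
t: 0.97
tcp_pos: [0.3241, -0.2848, 0.329]
orientation: [2.862, 1.295, 0.0]
force: [-0.1, -1.1, 0.5]
width: 1.002
grasp_force: 0.0
t 0.97 tcp [ 0.3241 -0.2848  0.329 ] q [-0.83  0.04  1.81  0.    1.29 -0.11] w 1.002 g 0.0 F [-0.1 -1.1  0.5]
0.880,-0.437,0.030,0.000,0.000,-0.459
1.087,-0.707,0.096,-0.125,0.489,0.302
1.087,-0.707,0.096,-0.650,-0.166,-1.569
```

```bash
python3 -m crank '[0.88,-0.44,0.03,0,0,-0.46,93, 0.88,-0.44,0.03,0,0,-0.46,93, 0.88,-0.44,0.03,0,0,-0.46,93, 0.88,-0.44,0.03,0,0,-0.46,93, 0.88,-0.44,0.03,0,0,-0.46,93, 0.88,-0.44,0.03,0,0,-0.46,93, 0.88,-0.44,0.03,0,0,-0.46,93, 0.88,-0.44,0.03,0,0,-0.46,93]' >/dev/null
python3 - <<'E'
from h import *
st();
show([.38,.22,.28],head(0,45)); show([.38,.22,.28],head(0,45,180))
E
```

```text
t 1.63 tcp [0.3989 0.004  0.3193] q [-0.11 -0.02  1.9   0.    1.26 -0.12] w 1.004 g 0.0 F [-0.4  0.5  0. ]
0.720,-0.058,0.132,-0.393,0.389,0.948
0.720,-0.058,0.132,-0.388,-0.392,-0.940
```

```bash
for i in 1; do python3 -m crank '[0.72,-0.06,0.13,-0.39,0.39,0.95,93, 0.72,-0.06,0.13,-0.39,0.39,0.95,93, 0.72,-0.06,0.13,-0.39,0.39,0.95,93, 0.72,-0.06,0.13,-0.39,0.39,0.95,93, 0.72,-0.06,0.13,-0.39,0.39,0.95,93, 0.72,-0.06,0.13,-0.39,0.39,0.95,93, 0.72,-0.06,0.13,-0.39,0.39,0.95,93, 0.72,-0.06,0.13,-0.39,0.39,0.95,93]' >/dev/null; done
python3 - <<'E'
from h import *
st();
u=np.array([-.8894,.4571,0]);g=np.array([.4249,.3954,.051])
for b,h in((.13,.06),(.1,.0),(0,0)):
    Rw=head(-27.2,20); z=Rw.as_matrix()[:,2]; print(g-z*(.003+b)+[0,0,h]); show(g-z*(.003+b)+[0,0,h],Rw)
E
```

```text
t 2.3 tcp [0.3797 0.2158 0.2801] q [ 0.42 -0.1   2.14 -0.04  0.64  1.28] w 0.998 g 0.0 F [ 0.9  0.5 -0.7]
[0.31374153 0.4525277  0.15648868]
0.195,-0.799,0.405,-0.499,0.381,0.586
[0.33881487 0.43964175 0.08622807]
0.125,-0.751,0.642,-0.499,0.381,0.586
[0.42239267 0.39668859 0.05202606]
0.166,-0.484,0.837,-0.499,0.381,0.586
```

```bash
python3 -m crank '[0.195,-0.799,0.405,-0.499,0.381,0.586,93, 0.195,-0.799,0.405,-0.499,0.381,0.586,93, 0.195,-0.799,0.405,-0.499,0.381,0.586,93, 0.195,-0.799,0.405,-0.499,0.381,0.586,93, 0.195,-0.799,0.405,-0.499,0.381,0.586,93, 0.195,-0.799,0.405,-0.499,0.381,0.586,93, 0.195,-0.799,0.405,-0.499,0.381,0.586,93, 0.195,-0.799,0.405,-0.499,0.381,0.586,93]' >/dev/null
cat > chk.py <<'E'
from h import *
st();u=np.array([-.8894,.4571,0]);g=np.array([.4249,.3954,.051])
Rw=head(-27.2,20); z=Rw.as_matrix()[:,2]
for b,h in((.13,.06),(.1,.0),(0,0)): show(g-z*(.003+b)+[0,0,h],Rw)
E
python3 chk.py; python3 -c "
from h import *
c=cam('wrist');cv2.imwrite('pics/w1.png',c[0])
from mug import *
c=cam('top');print(mug(c,cloud(c)))"
```

```text
t 2.97 tcp [0.3538 0.3142 0.2235] q [ 0.88  0.13  2.15 -0.93  0.63  2.75] w 1.001 g 0.0 F [ 1.5 -0.5 -0.8]
-0.035,-0.520,0.095,-0.318,0.302,0.436
-0.121,-0.512,0.332,-0.318,0.302,0.436
-0.040,-0.320,0.592,-0.318,0.302,0.436
(array([0.48914595, 0.36259955]), np.float64(153.29525194442445), np.float64(0.07045966460313267), np.int64(68))
```

View pics/w1.png

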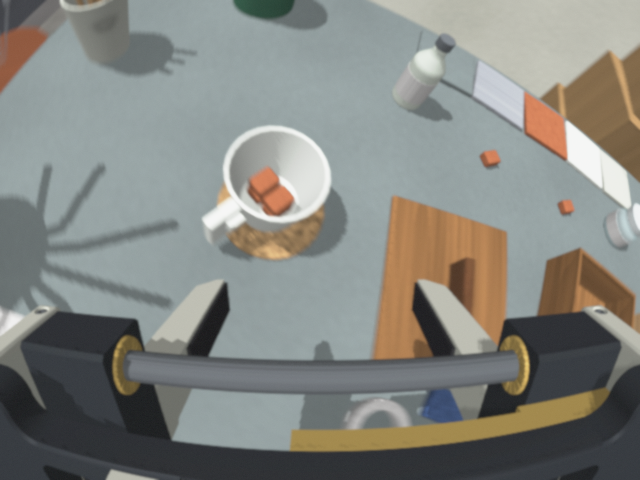

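Run:
```python
from h import *
for y in (60,90,110): show([.33,.42,.25],down(y))
show([.33,.42,.25],head(-27,50,180))
```

```text
0.133,-0.319,-0.119,0.283,-0.313,-0.387
0.133,-0.319,-0.119,0.368,-0.238,-0.708
0.133,-0.319,-0.119,0.419,-0.177,-0.920
0.133,-0.319,-0.119,0.013,-0.238,-1.485
```

```bash
python3 -m crank '[0.133,-0.32,-0.12,0.37,-0.24,-0.71,93, 0.133,-0.32,-0.12,0.37,-0.24,-0.71,93, 0.133,-0.32,-0.12,0.37,-0.24,-0.71,93, 0.133,-0.32,-0.12,0.37,-0.24,-0.71,93, 0.133,-0.32,-0.12,0.37,-0.24,-0.71,93, 0.133,-0.32,-0.12,0.37,-0.24,-0.71,93, 0.133,-0.32,-0.12,0.37,-0.24,-0.71,93, 0.133,-0.32,-0.12,0.37,-0.24,-0.71,93]' >/dev/null
sed -i 's/head(-27.2,20)/head(-27,50,180)/' chk.py;  python3 chk.py
```

```text
t 3.73 tcp [0.3306 0.4181 0.2516] q [ 0.86  0.23  1.8  -0.12  0.92  1.27] w 1.001 g 0.0 F [ 0.1 -0.3 -0.7]
0.051,0.017,0.142,-0.178,-0.365,-0.927
0.003,0.038,0.421,-0.178,-0.365,-0.927
-0.062,0.209,0.700,-0.178,-0.365,-0.927
```

```bash
python3 -m crank '[0.05,0.017,0.142,-0.178,-0.365,-0.927,93, 0.05,0.017,0.142,-0.178,-0.365,-0.927,93, 0.05,0.017,0.142,-0.178,-0.365,-0.927,93, 0.05,0.017,0.142,-0.178,-0.365,-0.927,93, 0.05,0.017,0.142,-0.178,-0.365,-0.927,93, 0.05,0.017,0.142,-0.178,-0.365,-0.927,93, 0.05,0.017,0.142,-0.178,-0.365,-0.927,93, 0.05,0.017,0.142,-0.178,-0.365,-0.927,93]' >/dev/null
python3 chk.py
```

```text
t 4.4 tcp [0.349  0.4337 0.2126] q [ 1.02  0.43  1.69 -0.54  1.1   0.75] w 1.0 g 0.0 F [-0.5 -0.6  0.9]
0.002,0.001,-0.002,-0.068,-0.133,-0.344
0.066,-0.024,0.274,-0.068,-0.133,-0.344
0.010,0.027,0.598,-0.068,-0.133,-0.344
```

```bash
python3 -m crank '[0.066,-0.024,0.274,-0.068,-0.133,-0.344,40, 0.066,-0.024,0.274,-0.068,-0.133,-0.344,40, 0.066,-0.024,0.274,-0.068,-0.133,-0.344,40, 0.066,-0.024,0.274,-0.068,-0.133,-0.344,40, 0.066,-0.024,0.274,-0.068,-0.133,-0.344,40, 0.066,-0.024,0.274,-0.068,-0.133,-0.344,40, 0.066,-0.024,0.274,-0.068,-0.133,-0.344,40, 0.066,-0.024,0.274,-0.068,-0.133,-0.344,40]' >/dev/null
python3 chk.py; python3 -c "
from h import *
c=cam('wrist');cv2.imwrite('pics/w2.png',c[0])"
```

```text
t 5.07 tcp [0.3659 0.4259 0.13  ] q [ 1.07  0.58  1.78 -0.88  0.98  0.57] w 0.475 g 0.0 F [-0.4 -0.  -0.1]
-0.129,-0.000,-0.253,-0.001,-0.001,-0.006
-0.001,-0.001,0.001,-0.001,-0.001,-0.006
-0.001,-0.001,0.334,-0.001,-0.001,-0.006
```

View pics/w2.png

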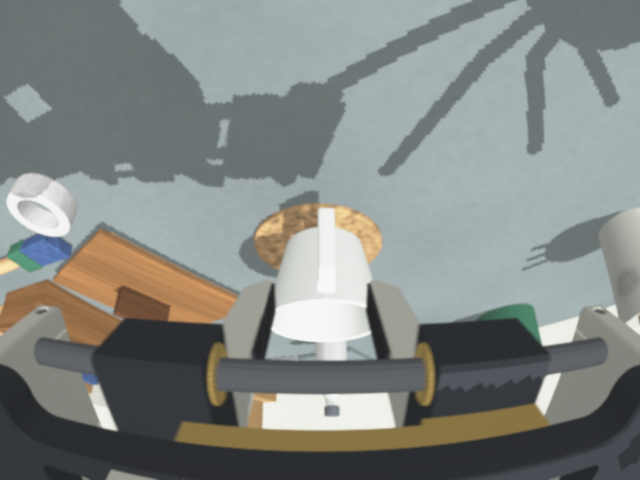

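```bash
python3 -m crank '[0,0.01,0.1,0,0,0,40, 0,0.01,0.2,0,0,0,40, 0,0.01,0.3,0,0,0,40, 0,0.01,0.334,0,0,0,40, 0,0.01,0.334,0,0,0,40, 0,0.01,0.334,0,0,0,0, 0,0.01,0.334,0,0,0,0, 0,0.01,0.334,0,0,0,0]' 60
python3 -m crank '[0,0,0,0,0,0,0, 0,0,0,0,0,0,0, 0,0,0,0,0,0,0, 0,0,0,0,0,0,0]' 60; python3 -c "
from mug import *
c=cam('top');print(mug(c,cloud(c)))"
```

```text
t: 5.78
tcp_pos: [0.4238, 0.4005, 0.0541]
orientation: [0.582, 2.384, -0.204]
force: [0.1, 0.6, -0.3]
width: 0.265
grasp_force: 0.0
t: 6.12
tcp_pos: [0.4241, 0.4, 0.0534]
orientation: [0.581, 2.384, -0.205]
force: [-3.4, 1.8, 5.6]
width: 0.126
grasp_force: 60.0
(array([0.48447464, 0.36499716]), np.float64(155.12903379145817), np.float64(0.07229811050178075), np.int64(235))
```

```bash
cat > mg.py <<'E'
from h import *
Rg=R.from_rotvec([.581,2.384,-.205]);pg=np.array([.4241,.400,.0534])
am=np.radians(153.)
Rm=R.from_euler('z',am); pm=np.array([.489,.3626,.006])   # mug at grasp
Rt=Rm.inv()*Rg; pt=Rm.inv().apply(pg-pm)
def mugpose(foot,haz,tilt):
    a=np.radians([haz,tilt]);h=np.array([np.cos(a[0]),np.sin(a[0]),0]);up=np.array([0,0,1.])
    z=-h*np.sin(a[1])+up*np.cos(a[1]);x=h*np.cos(a[1])+up*np.sin(a[1])
    M=R.from_matrix(np.stack([x,np.cross(z,x),z],1)); return np.array(foot)+M.apply(pt),M*Rt
def tcpmug(tcp,haz,tilt): return np.array(tcp),mugpose([0,0,0],haz,tilt)[1]
def foot():
    s=ctrl.get_state();M=R.from_rotvec(s['orientation'])*Rt.inv();return np.array(s['tcp_pos'])-M.apply(pt),M.as_matrix()[:,0],M.as_matrix()[:,2]
E
python3 - <<'E'
from mg import *
st()
show(pg+[0,0,.13],Rg); show(pg+[-.03,-.05,.25],Rg)
E
```

```text
t 6.17 tcp [0.4241 0.4    0.0535] q [ 0.96  0.72  1.79 -1.03  0.84  0.66] w 0.123 g 60.0 F [-3.3  1.7  6.2]
-0.279,0.002,-0.332,-0.000,-0.000,-0.000
-0.527,-0.190,-0.647,-0.000,-0.000,-0.000
```

```bash
python3 -m crank '[-0.07,0,-0.08,0,0,0,0, -0.14,0,-0.16,0,0,0,0, -0.21,0,-0.24,0,0,0,0, -0.28,0,-0.33,0,0,0,0, -0.34,-0.05,-0.42,0,0,0,0, -0.41,-0.1,-0.51,0,0,0,0, -0.47,-0.15,-0.58,0,0,0,0, -0.53,-0.19,-0.65,0,0,0,0]' 60
python3 - <<'E'
from mg import *
st();print(foot())
show(*tcpmug([.40,.2,.31],110,35)); show(*tcpmug([.40,.05,.31],60,35))
c=cam('scene');cv2.imwrite('pics/s1.png',c[0])
E
```

```text
t: 6.83
tcp_pos: [0.3934, 0.3486, 0.3052]
orientation: [0.582, 2.386, -0.206]
force: [-0.0, 0.9, -3.5]
width: 0.123
grasp_force: 60.0
t 6.83 tcp [0.3934 0.3486 0.3052] q [ 0.95  0.24  1.8  -0.78  1.13  0.21] w 0.123 g 60.0 F [-0.   0.9 -3.5]
(array([0.45812472, 0.31113545, 0.25762941]), array([-0.89058118,  0.4548207 ,  0.00181748]), array([2.13036634e-03, 1.75432316e-04, 9.99997715e-01]))
-0.201,-0.430,0.145,0.187,0.368,0.448
-0.378,-0.874,0.291,0.401,0.295,0.967
```

View pics/s1.png

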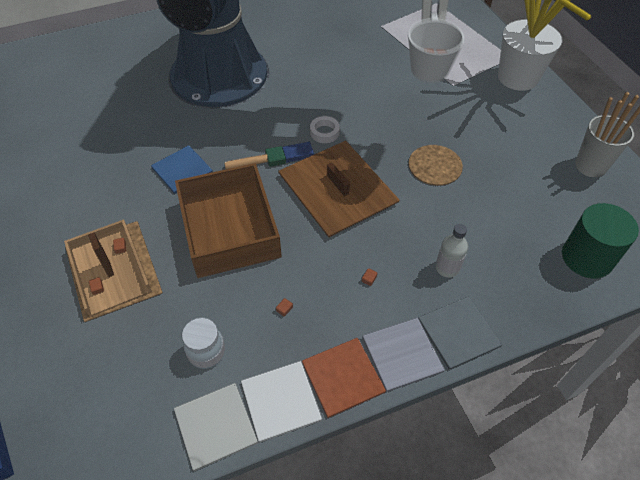

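```bash
python3 -m crank '[-0.2,-0.43,0.145,0.187,0.368,0.448,0, -0.2,-0.43,0.145,0.187,0.368,0.448,0, -0.2,-0.43,0.145,0.187,0.368,0.448,0, -0.2,-0.43,0.145,0.187,0.368,0.448,0, -0.2,-0.43,0.145,0.187,0.368,0.448,0, -0.2,-0.43,0.145,0.187,0.368,0.448,0, -0.2,-0.43,0.145,0.187,0.368,0.448,0, -0.2,-0.43,0.145,0.187,0.368,0.448,0]' 60 >/dev/null
python3 - <<'E'
from mg import *
st()
show(*tcpmug([.43,-.05,.30],50,40)); show(*mugpose([.55,-.121,.22],-5,60))
c=cam('top');P=cloud(c);hs=cv2.cvtColor(c[0],cv2.COLOR_BGR2HSV)
m=np.zeros((480,640),bool);m[235:315,145:235]=1
m&=(hs[...,0]<25)&(hs[...,1]>60)&(P[...,2]<.012);v,u=np.nonzero(m);p=plane(c,np.stack([u,v],1),.006)[:,:2]
print('coaster',len(p),p.mean(0),cv2.minEnclosingCircle((p*1000).astype(np.float32)))
E
```

```text
t 7.55 tcp [0.4011 0.2009 0.3086] q [ 0.41  0.1   1.8  -0.09  1.25  0.1 ] w 0.125 g 60.0 F [-0.2 -1.2 -2. ]
-0.816,-0.185,0.097,0.028,0.048,0.662
-1.179,0.098,0.100,-0.168,0.177,1.270
coaster 318 [0.51683743 0.38668274] ((507.762451171875, 373.9758605957031), 53.381107330322266)
```

```bash
python3 -m crank '[-0.82,-0.185,0.1,0.028,0.048,0.66,0, -0.82,-0.185,0.1,0.028,0.048,0.66,0, -0.82,-0.185,0.1,0.028,0.048,0.66,0, -0.82,-0.185,0.1,0.028,0.048,0.66,0, -0.82,-0.185,0.1,0.028,0.048,0.66,0, -0.82,-0.185,0.1,0.028,0.048,0.66,0, -0.82,-0.185,0.1,0.028,0.048,0.66,0, -0.82,-0.185,0.1,0.028,0.048,0.66,0]' 60 >/dev/null
python3 - <<'E'
from mg import *
st()
for t in (70,100,125): show(*mugpose([.555,-.121,.215],-8,t))
c=cam('top');P=cloud(c);hs=cv2.cvtColor(c[0],cv2.COLOR_BGR2HSV)
m=np.zeros((480,640),bool);m[235:315,145:235]=1
m&=(hs[...,0]<25)&(hs[...,1]>60)&(P[...,2]<.012);v,u=np.nonzero(m);p=plane(c,np.stack([u,v],1),.006)[:,:2]
print('coaster',len(p),p.mean(0),cv2.minEnclosingCircle((p*1000).astype(np.float32)))
E
```

```text
t 8.27 tcp [ 0.4314 -0.0532  0.2997] q [-0.23  0.07  1.85 -0.01  1.21  0.44] w 0.124 g 60.0 F [-0.6  0.7 -3.4]
0.033,0.416,-0.004,-0.168,0.304,0.657
-0.035,0.298,0.066,-0.341,0.605,0.610
-0.071,0.233,0.171,-0.484,0.853,0.544
coaster 1723 [0.48734575 0.35771033] ((487.94879150390625, 357.819091796875), 59.91839599609375)
```

```bash
python3 -m crank '[0.033,0.416,-0.004,-0.168,0.304,0.657,0, 0.033,0.416,-0.004,-0.168,0.304,0.657,0, 0.033,0.416,-0.004,-0.168,0.304,0.657,0, 0.033,0.416,-0.004,-0.168,0.304,0.657,0, 0.033,0.416,-0.004,-0.168,0.304,0.657,0, 0.033,0.416,-0.004,-0.168,0.304,0.657,0, 0.033,0.416,-0.004,-0.168,0.304,0.657,0, 0.033,0.416,-0.004,-0.168,0.304,0.657,0]' 60 >/dev/null
python3 - <<'E'
from mg import *
st();print(foot())
for t in (70,85,100,115,130): show(*mugpose([.555,-.121,.20],-8,t))
c=cam('scene');cv2.imwrite('pics/s2.png',c[0])
E
```

```text
t 8.98 tcp [ 0.5363 -0.1185  0.3018] q [-0.36  0.1   1.88  0.2   0.73  1.07] w 0.125 g 60.0 F [-0.1 -0.5 -3.6]
(array([ 0.54925899, -0.11747561,  0.21412746]), array([0.40479367, 0.0386486 , 0.91359092]), array([-9.14262536e-01, -7.17254880e-04,  4.05121588e-01]))
-0.024,0.011,0.045,-0.027,0.042,0.098
-0.100,-0.001,0.037,-0.038,0.208,0.094
-0.175,-0.012,0.049,-0.050,0.375,0.089
-0.245,-0.021,0.080,-0.061,0.541,0.083
-0.305,-0.028,0.128,-0.071,0.707,0.076
```

View pics/s2.png

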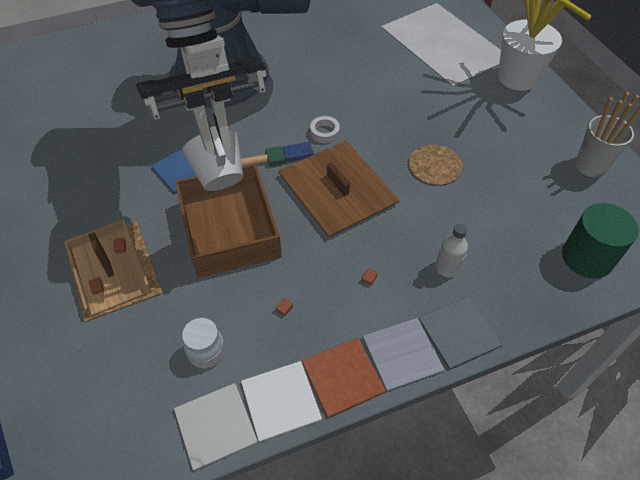

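```bash
python3 -m crank '[-0.05,0.005,0.04,-0.03,0.1,0.096,0, -0.1,0,0.037,-0.038,0.2,0.094,0, -0.125,0,0.04,-0.04,0.26,0.09,0, -0.15,-0.01,0.045,-0.045,0.32,0.09,0, -0.175,-0.012,0.049,-0.05,0.375,0.089,0, -0.2,-0.015,0.06,-0.054,0.43,0.087,0, -0.22,-0.018,0.07,-0.057,0.485,0.085,0, -0.245,-0.021,0.08,-0.061,0.541,0.083,0]' 60 >/dev/null
python3 - <<'E'
from mg import *
st();print(foot())
for t in (115,130): show(*mugpose([.555,-.121,.20],-8,t))
E
```

```text
t 9.7 tcp [ 0.4969 -0.1024  0.259 ] q [-0.47  0.03  2.27  1.52  0.34 -0.18] w 0.124 g 60.0 F [-0.8  0.8 -3.1]
(array([ 0.544681  , -0.09762168,  0.18452603]), array([-0.00298841, -0.04460934,  0.99900004]), array([-9.98736149e-01,  5.02548665e-02, -7.43542345e-04]))
-0.061,0.045,-0.017,-0.062,0.279,0.001
-0.135,0.045,0.003,-0.061,0.445,-0.007
```

```bash
python3 -m crank '[-0.03,0.04,-0.02,-0.06,0.1,0,0, -0.04,0.045,-0.018,-0.062,0.2,0,0, -0.061,0.045,-0.017,-0.062,0.279,0,0, -0.061,0.045,-0.017,-0.062,0.279,0,0, -0.08,0.045,-0.01,-0.062,0.33,0,0, -0.1,0.045,-0.005,-0.06,0.39,-0.005,0, -0.135,0.045,0.003,-0.06,0.445,-0.007,0, -0.135,0.045,0.003,-0.06,0.445,-0.007,0]' 60 >/dev/null
python3 - <<'E'
from mg import *
st();print(foot())
for t in (115,130): show(*mugpose([.555,-.121,.20],-8,t))
E
```

```text
t 10.37 tcp [ 0.4723 -0.1117  0.2275] q [-0.57  0.39  2.55  2.65  1.22 -1.45] w 0.127 g 60.0 F [ 1.8  0.3 -2.4]
(array([ 0.55089833, -0.11518933,  0.18665548]), array([-0.50082013,  0.03550175,  0.864823  ]), array([-0.85946923,  0.09784337, -0.50173631]))
0.072,0.004,0.016,-0.026,-0.057,-0.006
-0.003,0.005,-0.004,-0.024,0.110,-0.010
```

```bash
python3 -m crank '[0,0.005,-0.004,-0.024,0.05,-0.01,0, 0,0.005,-0.004,-0.024,0.06,-0.01,0, 0,0.005,-0.004,-0.024,0.06,-0.01,0, 0,0.005,-0.004,-0.024,0.06,-0.01,0, 0,0.005,-0.004,-0.024,0.06,-0.01,0, 0,0.005,-0.004,-0.024,0.06,-0.01,0]' 60 >/dev/null
python3 - <<'E'
from mg import *
st();print(foot())
c=cam('scene');d=cam('top');w=cam('wrist')
cv2.imwrite('pics/s3.png',np.hstack([cv2.resize(c[0][90:310,100:340],(400,366)),cv2.resize(d[0][220:340,320:440],(366,366))]))
E
```

```text
t 10.87 tcp [ 0.4717 -0.1133  0.2284] q [-0.54  0.49  2.56  2.73  1.4  -1.52] w 0.122 g 60.0 F [-0.2  0.2 -0.9]
(array([ 0.55335311, -0.12061874,  0.19470859]), array([-0.5727103 ,  0.07668689,  0.816163  ]), array([-0.80809099,  0.11456104, -0.57781027]))
```

View pics/s3.png

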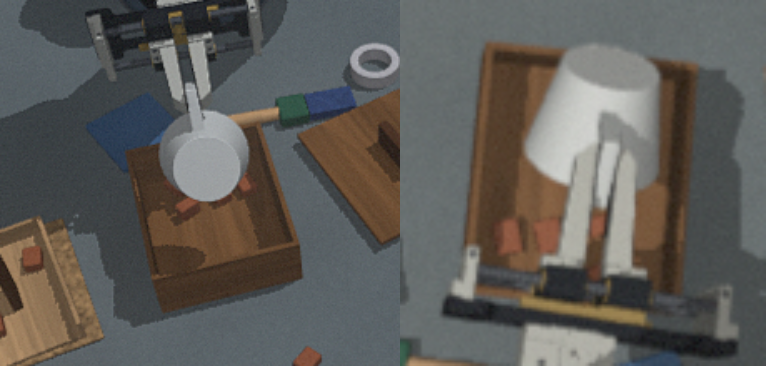

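Run:
```python
from mg import *
show(*mugpose([.55,-.12,.22],-5,85));show(*mugpose([.55,-.12,.22],-5,65))
```

```text
0.244,0.002,0.108,0.026,-0.448,-0.017
0.283,-0.003,0.203,0.022,-0.670,-0.022
```

```bash
python3 -m crank '[0.07,0,0.03,0.01,-0.1,0,0, 0.14,0,0.06,0.01,-0.2,0,0, 0.19,0,0.08,0.02,-0.3,-0.01,0, 0.244,0,0.108,0.026,-0.448,-0.017,0, 0.283,-0.003,0.203,0.022,-0.67,-0.022,0, 0.283,-0.003,0.203,0.022,-0.67,-0.022,0, 0.283,-0.003,0.203,0.022,-0.67,-0.022,0, 0.283,-0.003,0.203,0.022,-0.67,-0.022,0]' 60 >/dev/null
python3 - <<'E'
from mg import *
st();print(foot())
show(*mugpose([.55,-.12,.22],-5,65)); show(*tcpmug([.43,-.05,.30],50,40))
E
```

```text
t 11.68 tcp [ 0.5355 -0.1115  0.3011] q [-0.48  0.05  2.21  1.73  0.42 -0.37] w 0.124 g 60.0 F [ 0.3  1.  -1.9]
(array([ 0.59305638, -0.1047859 ,  0.23397312]), array([-0.14076412, -0.06132847,  0.98814183]), array([-0.98965462,  0.03667594, -0.13870334]))
0.027,0.036,-0.004,-0.060,-0.365,0.000
-0.205,-0.193,-0.294,0.250,-0.619,-0.543
```

```bash
python3 -m crank '[0.027,0.036,-0.004,-0.06,-0.365,0,0, 0.027,0.036,-0.004,-0.06,-0.365,0,0, 0.027,0.036,-0.004,-0.06,-0.365,0,0, 0.027,0.036,-0.004,-0.06,-0.365,0,0, 0.027,0.036,-0.004,-0.06,-0.365,0,0, 0.027,0.036,-0.004,-0.06,-0.365,0,0, 0.027,0.036,-0.004,-0.06,-0.365,0,0, 0.027,0.036,-0.004,-0.06,-0.365,0,0]' 60 >/dev/null
python3 - <<'E'
from mg import *
st()
show(*tcpmug([.43,-.05,.30],50,40))
E
```

```text
t 12.35 tcp [ 0.5374 -0.1223  0.3061] q [-0.39  0.09  1.9   0.27  0.69  1.1 ] w 0.122 g 60.0 F [-0.5  1.4 -1.5]
-0.341,-0.212,-0.160,0.137,-0.306,-0.591
```

```bash
python3 -m crank '[-0.34,-0.21,-0.16,0.137,-0.306,-0.59,0, -0.34,-0.21,-0.16,0.137,-0.306,-0.59,0, -0.34,-0.21,-0.16,0.137,-0.306,-0.59,0, -0.34,-0.21,-0.16,0.137,-0.306,-0.59,0, -0.34,-0.21,-0.16,0.137,-0.306,-0.59,0, -0.34,-0.21,-0.16,0.137,-0.306,-0.59,0, -0.34,-0.21,-0.16,0.137,-0.306,-0.59,0, -0.34,-0.21,-0.16,0.137,-0.306,-0.59,0]' 60 >/dev/null
python3 - <<'E'
from mg import *
st()
show(*tcpmug([.40,.2,.31],110,30))
E
```

```text
t 13.02 tcp [ 0.4307 -0.0503  0.3002] q [-0.24  0.05  1.87  0.02  1.19  0.51] w 0.125 g 60.0 F [-0.3  0.2 -2. ]
0.538,-0.646,-0.024,-0.043,-0.114,-0.699
```

```bash
python3 -m crank '[0.54,-0.646,-0.024,-0.043,-0.114,-0.7,0, 0.54,-0.646,-0.024,-0.043,-0.114,-0.7,0, 0.54,-0.646,-0.024,-0.043,-0.114,-0.7,0, 0.54,-0.646,-0.024,-0.043,-0.114,-0.7,0, 0.54,-0.646,-0.024,-0.043,-0.114,-0.7,0, 0.54,-0.646,-0.024,-0.043,-0.114,-0.7,0, 0.54,-0.646,-0.024,-0.043,-0.114,-0.7,0, 0.54,-0.646,-0.024,-0.043,-0.114,-0.7,0]' 60 >/dev/null
python3 - <<'E'
from mg import *
st()
show(*mugpose([.488,.36,.15],153,0))
E
```

```text
t 13.68 tcp [0.4012 0.2028 0.3101] q [ 0.45  0.11  1.79 -0.16  1.26  0.27] w 0.126 g 60.0 F [-0.8 -1.7 -1.9]
0.665,0.216,0.279,-0.224,-0.318,-0.506
```

```bash
python3 -m crank '[0.665,0.216,0.28,-0.224,-0.318,-0.506,0, 0.665,0.216,0.28,-0.224,-0.318,-0.506,0, 0.665,0.216,0.28,-0.224,-0.318,-0.506,0, 0.665,0.216,0.28,-0.224,-0.318,-0.506,0, 0.665,0.216,0.28,-0.224,-0.318,-0.506,0, 0.665,0.216,0.28,-0.224,-0.318,-0.506,0, 0.665,0.216,0.28,-0.224,-0.318,-0.506,0, 0.665,0.216,0.28,-0.224,-0.318,-0.506,0]' 60 >/dev/null
python3 - <<'E'
from mg import *
st();print(foot())
for z in(.05,.012,.007):show(*mugpose([.488,.36,z],153,0))
from mug import *
c=cam('top');P=cloud(c);print(mug(c,P,(100,200,260,340),.15))
c=cam('scene');im=c[0][60:260,320:600].copy();cv2.imwrite('pics/s4.png',cv2.resize(im,(700,500)))
E
```

```text
t 14.35 tcp [0.4253 0.3961 0.1963] q [ 0.95  0.48  1.75 -0.86  1.    0.38] w 0.125 g 60.0 F [-0.2 -0.2 -1.5]
(array([0.49005685, 0.35824715, 0.14902733]), array([-0.88848831,  0.45889796, -0.00108913]), array([-7.17082689e-04,  9.84989822e-04,  9.99999258e-01]))
0.219,-0.001,0.247,-0.003,0.001,-0.003
0.301,-0.002,0.344,-0.003,0.001,-0.003
0.311,-0.002,0.356,-0.003,0.001,-0.003
(array([0.48591355, 0.36086029]), np.float64(155.14185672674665), np.float64(0.0725300656431857), np.int64(323))
```

View pics/s4.png

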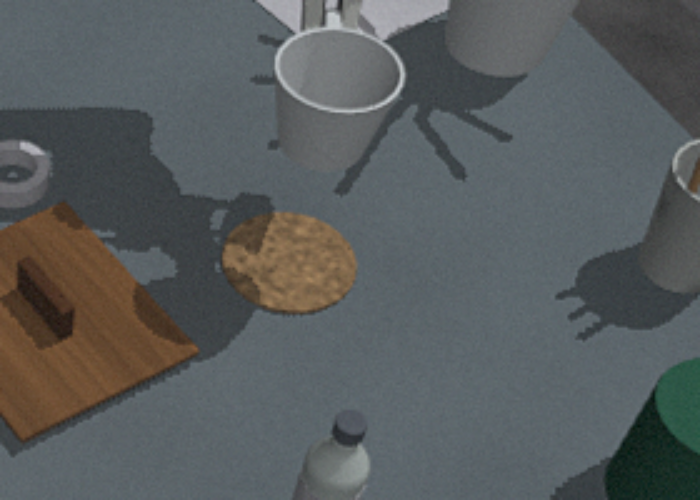

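```bash
python3 -m crank '[0.1,0,0.12,0,0,0,0, 0.2,0,0.24,0,0,0,0, 0.25,0,0.29,0,0,0,0, 0.285,0,0.325,0,0,0,0, 0.3,0,0.344,0,0,0,0, 0.304,0,0.349,0,0,0,0, 0.308,0,0.354,0,0,0,0, 0.309,0,0.356,0,0,0,0]' 60
python3 -m crank '[0,0,0,0,0,0,30, 0,0,0,0,0,0,45, 0,0,0,0,0,0,45,  0,0,0,0,0,0,45, 0,0,0,0,0,0,45]'
python3 - <<'E'
from mug import *
st();c=cam('top');P=cloud(c);print(mug(c,P,(100,200,260,340),.006))
Q=P[200:340,100:260].reshape(-1,3);k=(Q[:,2]>.07)&(Q[:,2]<.095)&(np.hypot(Q[:,0]-.487,Q[:,1]-.36)<.055);q=Q[k];print(k.sum(),np.linalg.lstsq(np.c_[q[:,:2]-[.487,.36],np.ones(len(q))],q[:,2],rcond=None)[0])
E
```

```text
t: 15.12
tcp_pos: [0.4249, 0.3975, 0.0571]
orientation: [0.6, 2.381, -0.205]
force: [-0.0, -0.5, -1.6]
width: 0.124
grasp_force: 60.0
t: 15.53
tcp_pos: [0.4243, 0.3972, 0.0561]
orientation: [0.597, 2.382, -0.207]
force: [-0.6, 0.3, 0.1]
width: 0.435
grasp_force: 0.0
t 15.53 tcp [0.4243 0.3972 0.0561] q [ 0.95  0.71  1.79 -1.02  0.84  0.67] w 0.435 g 0.0 F [-0.6  0.3  0.1]
(array([0.48502361, 0.36238512]), np.float64(153.56836592929125), np.float64(0.06894209636904901), np.int64(247))
340 [-0.00204378 -0.03439619  0.07876279]
```

```bash
python3 -m crank '[0,0,-0.1,0,0,0,45, 0,0,-0.2,0,0,0,45, 0,0,-0.3,0,0,0,45, 0,0,-0.4,0,0,0,45, -0.1,0,-0.5,0,0,0,45, -0.2,0,-0.6,0,0,0,45, -0.2,0,-0.6,0,0,0,60, -0.2,0,-0.6,0,0,0,60]' >/dev/null
python3 - <<'E'
from mug import *
st();c=cam('top');P=cloud(c);print(mug(c,P))
v=P[240:310,145:225].reshape(-1,3);k=(v[:,2]>.07)&(v[:,2]<.095)&(np.hypot(v[:,0]-.487,v[:,1]-.36)<.055);q=v[k];print(k.sum(),np.linalg.lstsq(np.c_[q[:,:2]-[.487,.36],np.ones(len(q))],q[:,2],rcond=None)[0])
im=c[0].copy();cv2.imwrite('pics/t2.png',np.hstack([cv2.resize(im[235:315,140:220],(400,400)),cv2.resize(im[225:330,325:430],(400,400))]))
show([.35,.2,.32],down(100));show([.40,-.05,.32],down(60))
E
```

```text
t 16.25 tcp [0.3625 0.4293 0.2346] q [ 1.08  0.43  1.72 -0.79  1.13  0.4 ] w 0.58 g 0.0 F [-0.6 -0.8  0.2]
(array([0.48924861, 0.35996653]), np.float64(152.718130065211), np.float64(0.06917626350320556), np.int64(69))
342 [-0.00135363 -0.03081609  0.07900492]
-0.438,-0.689,-0.021,0.206,0.410,0.552
-0.854,-1.347,0.320,0.359,0.338,0.975
```

View pics/t2.png

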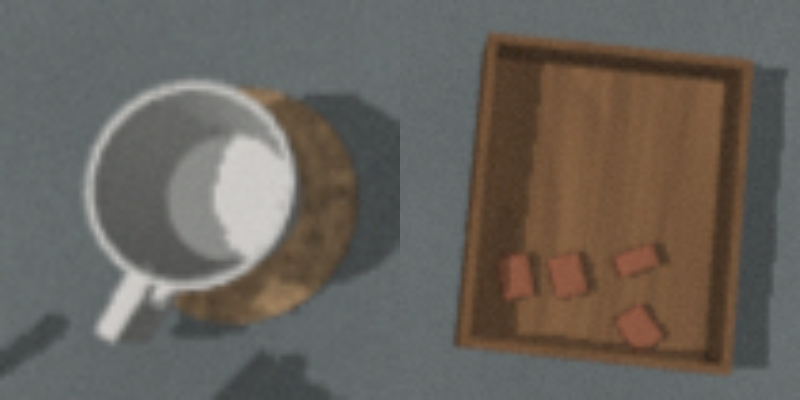

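```bash
python3 -m crank '[-0.44,-0.69,-0.02,0.206,0.41,0.55,60, -0.44,-0.69,-0.02,0.206,0.41,0.55,60, -0.44,-0.69,-0.02,0.206,0.41,0.55,60, -0.44,-0.69,-0.02,0.206,0.41,0.55,60, -0.44,-0.69,-0.02,0.206,0.41,0.55,60, -0.44,-0.69,-0.02,0.206,0.41,0.55,60, -0.44,-0.69,-0.02,0.206,0.41,0.55,60, -0.44,-0.69,-0.02,0.206,0.41,0.55,60]' >/dev/null
python3 - <<'E'
from h import *
st()
show([.40,-.05,.30],down(60));
E
```

```text
t 16.97 tcp [0.3506 0.1983 0.32  ] q [ 0.45 -0.01  1.89 -0.08  1.25  0.21] w 0.647 g 0.0 F [ 0.3  0.3 -0.2]
-0.835,-0.061,0.124,0.036,0.035,0.502
```

```bash
python3 -m crank '[-0.835,-0.06,0.124,0.036,0.035,0.5,60, -0.835,-0.06,0.124,0.036,0.035,0.5,60, -0.835,-0.06,0.124,0.036,0.035,0.5,60, -0.835,-0.06,0.124,0.036,0.035,0.5,60, -0.835,-0.06,0.124,0.036,0.035,0.5,60, -0.835,-0.06,0.124,0.036,0.035,0.5,60, -0.835,-0.06,0.124,0.036,0.035,0.5,60, -0.835,-0.06,0.124,0.036,0.035,0.5,60]' >/dev/null
python3 - <<'E'
from h import *
st()
show([.475,-.31,.25],down(4.6));
E
```

```text
t 17.63 tcp [ 0.402  -0.0504  0.2993] q [-0.24  0.01  1.91 -0.    1.22  0.28] w 0.645 g 0.0 F [ 0.4  0.9 -0.1]
-0.629,0.641,0.166,0.001,0.003,0.618
```

```bash
python3 -m crank '[-0.63,0.64,0.16,0,0,0.618,60, -0.63,0.64,0.16,0,0,0.618,60, -0.63,0.64,0.16,0,0,0.618,60, -0.63,0.64,0.16,0,0,0.618,60, -0.63,0.64,0.16,0,0,0.618,60, -0.63,0.64,0.16,0,0,0.618,60, -0.63,0.64,0.16,0,0,0.618,60, -0.63,0.64,0.16,0,0,0.618,60]' >/dev/null
python3 - <<'E'
from h import *
st()
# re-measure grip plate from top camera (may have been knocked) 
c=cam('wrist');P=cloud(c,True);k=(P[...,2]>.085)&(P[...,2]<.125)&(abs(P[...,0]-.499)<.05)&(abs(P[...,1]+.369)<.05)
q=P[k];print(k.sum(),cv2.minAreaRect((q[:,:2]*1000).astype(np.float32)) if len(q) else '')
cv2.imwrite('pics/w3.png',c[0])
show([.499,-.3687,.2],down(4.6));show([.499,-.3687,.091],down(4.6))
E
```

```text
t 18.3 tcp [ 0.4776 -0.3092  0.2514] q [-0.66  0.37  1.59 -0.    1.18  0.84] w 0.647 g 0.0 F [1.3 0.4 0.8]
894 ((500.873779296875, -367.71142578125), (39.008094787597656, 12.546368598937988), 5.938322067260742)
0.057,0.209,0.173,0.001,0.001,-0.002
0.057,0.208,0.537,0.001,0.001,-0.002
```

View pics/w3.png

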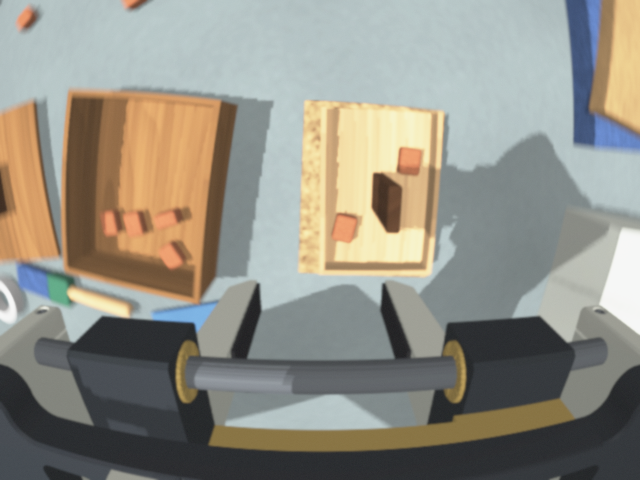

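```bash
python3 -m crank '[0.06,0.205,0.1,0,0,0,60, 0.06,0.205,0.2,0,0,0,60, 0.06,0.205,0.3,0,0,0,60, 0.06,0.205,0.4,0,0,0,60, 0.06,0.205,0.48,0,0,0,60, 0.06,0.205,0.53,0,0,0,60, 0.06,0.205,0.54,0,0,0,60, 0.06,0.205,0.54,0,0,0,60]' >/dev/null
python3 -m crank '[0,0,0,0,0,0,0, 0,0,0,0,0,0,0, 0,0,0,0,0,0,0, 0,0,0,0,0,0,0, 0,0,0,0,0,0,0, 0,0,0,0,0,0,0, 0,0,0,0,0,0,0, 0,0,0,0,0,0,0]' 60
python3 -m crank '[0,0,-0.05,0,0,0,0, 0,0,-0.12,0,0,0,0, 0,0,-0.2,0,0,0,0, 0,0,-0.3,0,0,0,0, 0,0,-0.4,0,0,0,0, 0,0,-0.48,0,0,0,0, 0,0,-0.53,0,0,0,0, 0,0,-0.53,0,0,0,0]' 60
cat > tr.py <<'E'
from h import *
Rg=down(4.6)
def traypose(o,az,tilt): # open edge toward az, tilted down; o: tray origin ; tcp .091-.006=.085 above
    Rw=R.from_euler('z',az,degrees=True)*R.from_euler('y',tilt,degrees=True); return np.array(o)+Rw.apply([0,0,.085]),Rw*mat([0,0,-1],[1,0,0])
E
python3 - <<'E'
from tr import *
st()
show(*traypose([.42,-.25,.17],-5,0)); show(*traypose([.375,-.115,.165],-5,0));
for t in(10,20,30,38): show(*traypose([.375,-.115,.165],-5,t))
E
```

```text
t: 19.68
tcp_pos: [0.5006, -0.3677, 0.0926]
orientation: [3.135, 0.137, 0.002]
force: [-0.6, 0.7, 6.6]
width: 0.127
grasp_force: 60.1
t: 20.35
tcp_pos: [0.5012, -0.3677, 0.2549]
orientation: [3.131, 0.137, 0.008]
force: [-0.0, -0.7, -2.4]
width: 0.126
grasp_force: 60.0
t 20.35 tcp [ 0.5012 -0.3677  0.2549] q [-0.71  0.46  1.45 -0.    1.22  0.78] w 0.126 g 60.0 F [-0.  -0.7 -2.4]
-0.235,-0.415,-0.005,0.004,-0.004,0.111
-0.345,-0.876,0.008,0.004,-0.004,0.111
-0.297,-0.868,0.013,0.014,-0.114,0.111
-0.250,-0.859,0.026,0.024,-0.225,0.109
-0.206,-0.852,0.047,0.034,-0.336,0.108
-0.174,-0.846,0.069,0.041,-0.425,0.106
```

```bash
python3 -m crank '[-0.01,-0.02,0,0,0,0,0, -0.03,-0.07,0,0,0,0.01,0, -0.06,-0.13,0,0,0,0.02,0, -0.09,-0.2,0,0,0,0.04,0, -0.12,-0.27,0,0,0,0.05,0, -0.14,-0.33,0,0,0,0.06,0, -0.16,-0.37,0,0,0,0.07,0, -0.17,-0.39,0,0,0,0.08,0]' 60 >/dev/null
python3 - <<'E'
from tr import *
st()
for t in(0,10,20,30,38): show(*traypose([.375,-.115,.165],-5,t))
E
```

```text
t 21.02 tcp [ 0.4378 -0.2529  0.2493] q [-0.61  0.26  1.75 -0.    1.13  1.  ] w 0.126 g 60.0 F [ 0.2 -0.4 -2.2]
-0.227,-0.451,-0.003,0.001,0.001,0.031
-0.178,-0.449,0.001,0.004,-0.110,0.031
-0.130,-0.447,0.014,0.006,-0.222,0.031
-0.085,-0.445,0.035,0.009,-0.333,0.030
-0.052,-0.443,0.057,0.011,-0.421,0.030
```

```bash
python3 -m crank '[-0.01,-0.03,0,0,0,0,0, -0.04,-0.09,0,0,0,0.01,0, -0.08,-0.16,0,0,0,0.015,0, -0.12,-0.24,0,0,0,0.02,0, -0.16,-0.32,0,0,0,0.03,0, -0.19,-0.39,0,0,0,0.03,0, -0.215,-0.43,0,0,0,0.03,0, -0.227,-0.451,0,0,0,0.031,0]' 60 >/dev/null
python3 - <<'E'
from tr import *
st()
for t in(0,10,20,30,40): show(*traypose([.375,-.115,.165],-5,t))
c=cam('top');cv2.imwrite('pics/t3.png',cv2.resize(c[0][200:400,300:460],(480,600)))
E
```

```text
t 21.68 tcp [ 0.3757 -0.116   0.25  ] q [-0.42  0.04  2.01 -0.    1.08  1.24] w 0.123 g 60.0 F [-0.1 -0.6 -2.3]
-0.003,-0.003,0.000,0.002,-0.001,0.001
0.047,-0.003,0.004,0.002,-0.112,0.001
0.094,-0.003,0.017,0.002,-0.223,0.001
0.139,-0.003,0.038,0.002,-0.334,0.001
0.179,-0.003,0.067,0.003,-0.445,0.000
```

View pics/t3.png

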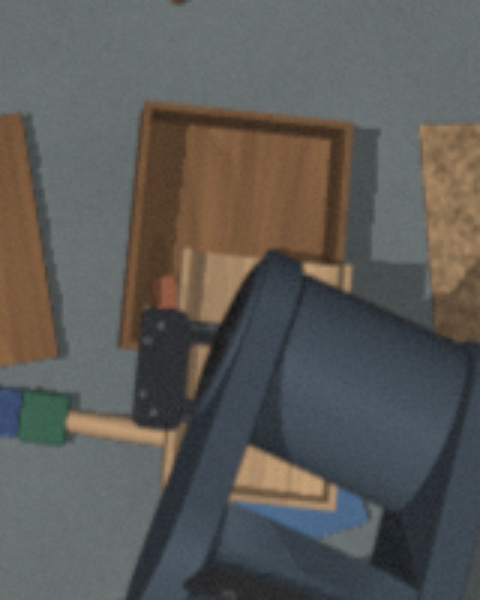

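```bash
python3 -m crank '[0.023,0,0.002,0,-0.05,0,0, 0.047,0,0.004,0,-0.11,0,0, 0.07,0,0.01,0,-0.17,0,0, 0.094,0,0.017,0,-0.223,0,0, 0.116,0,0.027,0,-0.28,0,0, 0.139,0,0.038,0,-0.334,0,0, 0.16,0,0.05,0,-0.39,0,0, 0.179,0,0.067,0,-0.445,0,0]' 60 >/dev/null
python3 -m crank '[0,0,0,0,0,0,0, 0,0,0,0,0,0,0, 0,0,0,0,0,0,0, 0,0,0,0,0,0,0, 0,0,0,0,0,0,0, 0,0,0,0,0,0,0]' 60
python3 - <<'E'
from tr import *
st();show(*traypose([.375,-.115,.165],-5,0))
c=cam('scene');cv2.imwrite('pics/s5.png',cv2.resize(c[0][90:330,60:360],(750,600)))
E
```

```text
t: 22.9
tcp_pos: [0.4299, -0.122, 0.2312]
orientation: [-2.927, 0.129, 1.06]
force: [0.5, 0.3, -1.6]
width: 0.124
grasp_force: 60.0
t 22.9 tcp [ 0.4299 -0.122   0.2312] q [-0.3   0.53  1.56 -0.14  1.74  1.38] w 0.124 g 60.0 F [ 0.5  0.3 -1.6]
-0.182,-0.007,0.070,0.003,0.442,-0.001
```

View pics/s5.png

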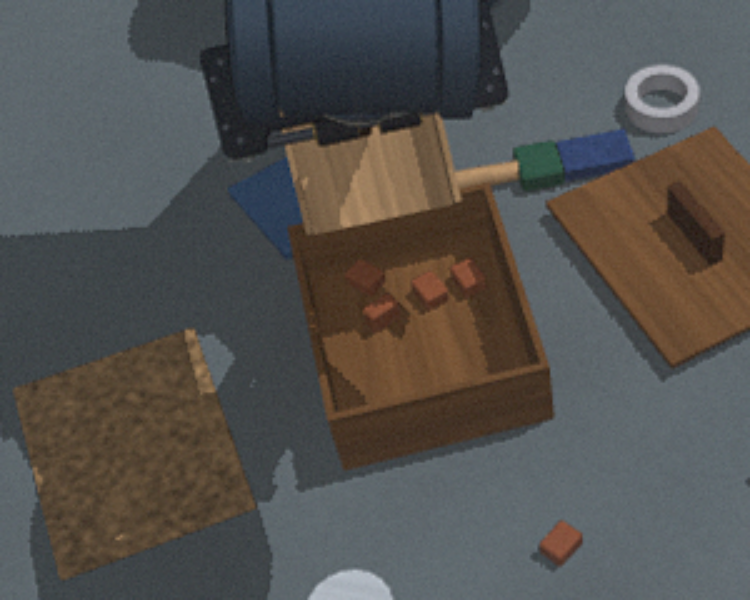

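```bash
python3 -m crank '[-0.05,0,0.015,0,0.06,0,0, -0.1,0,0.025,0,0.12,0,0, -0.12,0,0.03,0,0.18,0,0, -0.14,0,0.04,0,0.25,0,0, -0.16,0,0.05,0,0.31,0,0, -0.17,0,0.06,0,0.38,0,0, -0.182,-0.007,0.07,0,0.442,0,0, -0.182,-0.007,0.07,0,0.442,0,0]' 60 >/dev/null
python3 - <<'E'
from tr import *
st();show([.44,-.26,.27],down(0)); show([.499,-.367,.20],down(3.5))
E
```

```text
t 23.62 tcp [ 0.373  -0.1142  0.2499] q [-0.41  0.04  2.02 -0.    1.08  1.25] w 0.125 g 60.0 F [ 0.9 -0.9 -1.2]
0.265,0.465,-0.065,0.003,-0.001,-0.056
0.492,0.802,0.171,0.003,-0.001,-0.095
```

```bash
python3 -m crank '[0.1,0.2,-0.03,0,0,-0.02,0, 0.2,0.4,-0.03,0,0,-0.04,0, 0.3,0.55,-0.03,0,0,-0.06,0, 0.4,0.68,0,0,0,-0.08,0, 0.45,0.77,0.05,0,0,-0.09,0, 0.49,0.8,0.1,0,0,-0.095,0, 0.49,0.8,0.15,0,0,-0.095,0, 0.49,0.8,0.17,0,0,-0.095,0]' 60 >/dev/null
python3 - <<'E'
from tr import *
st();show([.498,-.367,.092],down(3.5))
c=cam('top');P=cloud(c);cv2.imwrite('pics/t4.png',cv2.resize(c[0][200:350,320:540],(800,545),interpolation=cv2.INTER_CUBIC))
E
```

```text
t 24.28 tcp [ 0.5012 -0.3702  0.1942] q [-0.71  0.53  1.49 -0.01  1.12  0.8 ] w 0.123 g 60.0 F [-0.9 -0.6 -2.7]
-0.007,-0.011,0.341,0.000,0.005,-0.000
```

View pics/t4.png

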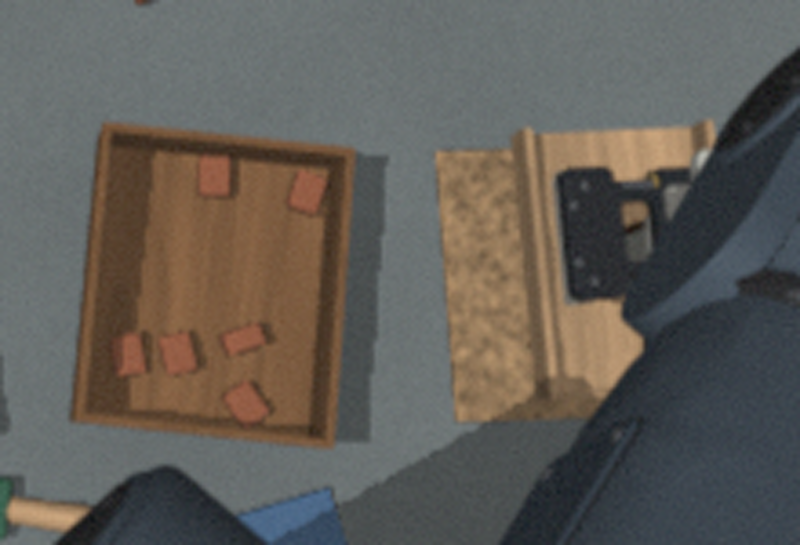

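```bash
python3 -m crank '[-0.007,-0.011,0.08,0,0,0,0, -0.007,-0.011,0.16,0,0,0,0, -0.007,-0.011,0.23,0,0,0,0, -0.007,-0.011,0.28,0,0,0,0, -0.007,-0.011,0.31,0,0,0,0, -0.007,-0.011,0.325,0,0,0,0, -0.007,-0.011,0.332,0,0,0,0, -0.007,-0.011,0.336,0,0,0,0]' 60
python3 -m crank '[0,0,0,0,0,0,20, 0,0,0,0,0,0,40, 0,0,0,0,0,0,60, 0,0,0,0,0,0,60, 0,0,-0.1,0,0,0,60, 0,0,-0.2,0,0,0,60, 0,0,-0.35,0,0,0,60, 0,0,-0.45,0,0,0,60]'
python3 - <<'E'
from tr import *
st();show([.60,-.22,.30],down(0))
E
```

```text
t: 25.0
tcp_pos: [0.4983, -0.3642, 0.0988]
orientation: [3.136, 0.098, -0.004]
force: [-0.5, -0.7, -1.6]
width: 0.123
grasp_force: 60.0
t: 25.67
tcp_pos: [0.4984, -0.3637, 0.2359]
orientation: [3.136, 0.098, -0.004]
force: [0.1, -0.0, -0.0]
width: 0.626
grasp_force: 0.0
t 25.67 tcp [ 0.4984 -0.3637  0.2359] q [-0.7   0.48  1.47 -0.    1.19  0.81] w 0.626 g 0.0 F [ 0.1 -0.  -0. ]
0.367,-0.456,-0.216,0.003,0.001,0.040
```

```bash
python3 -m crank '[0.37,-0.45,-0.2,0,0,0.04,60, 0.37,-0.45,-0.2,0,0,0.04,60, 0.37,-0.45,-0.2,0,0,0.04,60, 0.37,-0.45,-0.2,0,0,0.04,60, 0.37,-0.45,-0.2,0,0,0.04,60, 0.37,-0.45,-0.2,0,0,0.04,60]' >/dev/null
cat > fr.py <<'E'
from h import *
def reds(c,P,fish,zr=(-.01,.03)):
    hsv=cv2.cvtColor(c[0],cv2.COLOR_BGR2HSV)
    m=((hsv[...,1]>110)&((hsv[...,0]<13)|(hsv[...,0]>170))&(hsv[...,2]>60)&(P[...,0]>.58)&(P[...,0]<.78)&(abs(P[...,1])<.3)&(P[...,2]>zr[0])&(P[...,2]<zr[1])).astype(np.uint8)
    n,l,s,ce=cv2.connectedComponentsWithStats(m)
    for i in range(1,n):
        if s[i,4]<40: continue
        v,u=np.nonzero((l==i)&(P[...,2]>.011)); 
        if len(u)<10: continue
        p=plane(c,np.stack([u,v],1),.016,fish)[:,:2]*1000; r=cv2.minAreaRect(p.astype(np.float32)); print(s[i,4],np.round(r[0],1),np.round(r[1],1),round(r[2],1))
E
python3 - <<'E'
from fr import *
st();c=cam('top');P=cloud(c);reds(c,P,False)
w=cam('wrist');print('wrist');reds(w,cloud(w,True),True)
k=np.zeros((480,640),bool);k[220:330,430:530]=1
q=P[k&(P[...,2]>.029)&(P[...,2]<.045)];print('tray',cv2.minAreaRect((q[:,:2]*1000).astype(np.float32)),np.percentile(q[:,2],[5,50,95]))
fl=P[k&(P[...,2]>.004)&(P[...,2]<.02)&(abs(P[...,0]-.498)<.07)&(abs(P[...,1]+.367)<.045)];print(np.linalg.lstsq(np.c_[fl[:,:2]-[.498,-.367],np.ones(len(fl))],fl[:,2],rcond=None)[0])
g=P[k&(P[...,2]>.06)];print(cv2.minAreaRect((g[:,:2]*1000).astype(np.float32)))
E
```

```text
t 26.17 tcp [ 0.6031 -0.2188  0.2941] q [-0.42  0.48  1.33 -0.    1.33  1.15] w 0.645 g 0.0 F [-0.  -0.6  0.2]
77 [702.6  95.4] [20.2 26.1] 38.9
77 [704.1 -79.2] [20.1 26.2] 28.0
wrist
387 [705.3 -81.1] [20.9 27.4] 30.7
282 [704.6  92.4] [21.2 28.7] 36.8
tray ((449.52099609375, -429.4373474121094), (15.097817420959473, 69.18049621582031), 82.77316284179688) [0.03155318 0.0362683  0.03941359]
[0. 0. 0.]
((442.8712463378906, -111.79499816894531), (143.4661407470703, 285.43212890625), 9.744319915771484)
```

Run:
```python
from h import *
show([.7045,-.08,.13],down(120));
```

```text
0.348,-0.474,0.538,-0.001,0.004,-1.333
```

```bash
python3 -m crank '[0.348,-0.474,0.2,0,0,-0.9,45, 0.348,-0.474,0.2,0,0,-0.9,45, 0.348,-0.474,0.2,0,0,-0.9,45, 0.348,-0.474,0.2,0,0,-0.9,45, 0.348,-0.474,0.3,0,0,-0.9,45, 0.348,-0.474,0.3,0,0,-0.9,45, 0.348,-0.474,0.3,0,0,-0.9,45, 0.348,-0.474,0.3,0,0,-0.9,45]' >/dev/null
python3 - <<'E'
from fr import *
st();show([.7045,-.08,.10],down(120)); w=cam('wrist');reds(w,cloud(w,True),True)
E
```

```text
t 26.93 tcp [ 0.7043 -0.0813  0.1998] q [-0.18  0.68  1.22 -0.    1.24  0.39] w 0.482 g 0.0 F [ 0.4  0.3 -0. ]
0.006,-0.001,0.333,-0.004,0.002,-0.694
575 [703.6  94.8] [18.5 27.3] 37.4
663 [706.8 -77.9] [21.1 27. ] 30.6
```

```bash
python3 -m crank '[0.003,-0.004,0.1,0,0,-0.7,45, 0.003,-0.004,0.2,0,0,-0.7,45, 0.003,-0.004,0.33,0,0,-0.7,45, 0.003,-0.004,0.33,0,0,-0.7,45, 0.003,-0.004,0.33,0,0,-0.7,45, 0.003,-0.004,0.33,0,0,-0.7,45, 0.003,-0.004,0.33,0,0,-0.7,45, 0.003,-0.004,0.33,0,0,-0.7,45]' >/dev/null
python3 - <<'E'
from fr import *
st();show([.705,-.0793,.025],down(121)); w=cam('wrist');reds(w,cloud(w,True),True)
cv2.imwrite('pics/w4.png',w[0])
E
```

```text
t 27.65 tcp [ 0.7036 -0.0805  0.102 ] q [-0.18  0.78  1.29 -0.    1.07 -0.61] w 0.488 g 0.0 F [-0.1 -0.7 -0.5]
0.002,0.007,0.257,-0.003,0.001,-0.071
959 [703.4  93.2] [18.9 22.9] 37.6
1291 [705.2 -77.3] [20.6 28.2] 31.5
```

```bash
python3 -m crank '[0.004,0.008,0.1,0,0,-0.07,45, 0.004,0.008,0.17,0,0,-0.07,45, 0.004,0.008,0.22,0,0,-0.07,45, 0.004,0.008,0.25,0,0,-0.07,45, 0.004,0.008,0.257,0,0,-0.07,45, 0.004,0.008,0.257,0,0,-0.07,0, 0.004,0.008,0.257,0,0,-0.07,0, 0.004,0.008,0.257,0,0,-0.07,0]' 25
python3 -m crank '[0,0,0,0,0,0,0, 0,0,0,0,0,0,0, 0,0,0,0,0,0,0, 0,0,-0.1,0,0,0,0, 0,0,-0.2,0,0,0,0, 0,0,-0.3,0,0,0,0, 0,0,-0.4,0,0,0,0, 0,0,-0.43,0,0,0,0]' 25
python3 - <<'E'
from h import *
st();show([.5,-.121,.15],down(85)); show([.5,-.121,.105],down(85)); show([.703,.095,.13],down(127))
E
```

```text
t: 28.37
tcp_pos: [0.7064, -0.0772, 0.0267]
orientation: [1.551, 2.731, -0.006]
force: [-1.2, -0.7, 0.1]
width: 0.317
grasp_force: 0.0
t: 29.03
tcp_pos: [0.7078, -0.0768, 0.1596]
orientation: [1.548, 2.728, -0.004]
force: [0.5, -0.2, 0.2]
width: 0.232
grasp_force: 25.0
t 29.03 tcp [ 0.7078 -0.0768  0.1596] q [-0.17  0.72  1.25 -0.    1.16 -0.71] w 0.232 g 25.0 F [ 0.5 -0.2  0.2]
0.229,-0.670,0.030,0.001,0.003,0.399
0.230,-0.670,0.180,0.001,0.003,0.399
0.500,0.280,0.096,0.000,0.004,-0.068
```

```bash
python3 -m crank '[0.06,-0.13,0,0,0,0.08,0, 0.12,-0.27,0,0,0,0.16,0, 0.18,-0.4,0,0,0,0.24,0, 0.23,-0.54,0,0,0,0.3,0, 0.23,-0.67,0.03,0,0,0.3,0, 0.23,-0.67,0.15,0,0,0.3,0, 0.23,-0.67,0.25,0,0,0.3,0, 0.23,-0.67,0.28,0,0,0.3,0]' 25
python3 -m crank '[0,0,0.02,0,0,0,0, 0,0,0.02,0,0,0,35, 0,0,0.02,0,0,0,45, 0,0,0.02,0,0,0,45, 0,0,-0.1,0,0,0,45, 0,0,-0.22,0,0,0,45, 0,0,-0.25,0,0,0,45]'
python3 - <<'E'
from fr import *
st(); show([.703,.094,.13],down(127))
c=cam('top');P=cloud(c);reds(c,P,False)
E
```

```text
t: 29.7
tcp_pos: [0.4954, -0.1205, 0.0678]
orientation: [-2.143, -2.291, 0.011]
force: [0.1, 0.4, -0.6]
width: 0.235
grasp_force: 25.0
t: 30.28
tcp_pos: [0.5005, -0.121, 0.1516]
orientation: [2.14, 2.29, -0.002]
force: [0.7, -0.9, 0.4]
width: 0.481
grasp_force: 0.0
t 30.28 tcp [ 0.5005 -0.121   0.1516] q [-0.33  0.4   1.83 -0.01  0.91 -0.39] w 0.481 g 0.0 F [ 0.7 -0.9  0.4]
0.670,0.722,0.071,0.001,0.004,-0.368
75 [703.   95.4] [19.9 25.4] 35.6
```

Short axis at ~37°, so yaw 127.

```bash
python3 -m crank '[0.15,0.15,-0.02,0,0,-0.1,45, 0.3,0.3,-0.02,0,0,-0.2,45, 0.45,0.45,0,0,0,-0.3,45, 0.6,0.6,0.03,0,0,-0.37,45, 0.67,0.722,0.071,0,0,-0.37,45, 0.67,0.722,0.071,0,0,-0.37,45, 0.67,0.722,0.071,0,0,-0.37,45, 0.67,0.722,0.071,0,0,-0.37,45]' >/dev/null
python3 - <<'E'
from fr import *
st();w=cam('wrist');reds(w,cloud(w,True),True); show([.7045,.0945,.025],down(127))
E
```

```text
t 31.0 tcp [0.7027 0.0992 0.121 ] q [ 0.08  0.76  1.28 -0.    1.11 -0.58] w 0.484 g 0.0 F [-0.1  0.4  0.2]
1106 [704.2  97.7] [20.5 27.7] 38.1
-0.014,0.002,0.321,-0.003,0.000,0.004
```

```bash
python3 -m crank '[-0.007,0.005,0.1,0,0,0,45, -0.007,0.005,0.2,0,0,0,45, -0.007,0.005,0.27,0,0,0,45, -0.007,0.005,0.31,0,0,0,45, -0.007,0.005,0.321,0,0,0,45, -0.007,0.005,0.321,0,0,0,0, -0.007,0.005,0.321,0,0,0,0, -0.007,0.005,0.321,0,0,0,0]' 25 >/dev/null
python3 -m crank '[0,0,0,0,0,0,0, 0,0,0,0,0,0,0, 0,0,0,0,0,0,0, 0,0,-0.1,0,0,0,0, 0,0,-0.2,0,0,0,0, 0,0,-0.3,0,0,0,0, 0,0,-0.4,0,0,0,0, 0,0,-0.43,0,0,0,0]' 25
python3 - <<'E'
from h import *
st();show([.5,-.115,.15],down(96))
E
```

```text
t: 32.38
tcp_pos: [0.7049, 0.0941, 0.1617]
orientation: [1.395, 2.809, -0.001]
force: [0.4, 0.8, 1.1]
width: 0.236
grasp_force: 25.0
t 32.38 tcp [0.7049 0.0941 0.1617] q [ 0.07  0.72  1.25 -0.    1.17 -0.58] w 0.236 g 25.0 F [0.4 0.8 1.1]
-0.142,-0.966,0.038,0.002,0.003,0.346
```

```bash
python3 -m crank '[-0.02,-0.13,0,0,0,0.08,0, -0.04,-0.27,0,0,0,0.16,0, -0.06,-0.4,0,0,0,0.24,0, -0.08,-0.54,0,0,0,0.3,0, -0.1,-0.67,0,0,0,0.3,0, -0.12,-0.8,0,0,0,0.33,0, -0.14,-0.93,0.03,0,0,0.346,0, -0.142,-0.96,0.1,0,0,0.346,0]' 25 >/dev/null
python3 -m crank '[0,0,0.1,0,0,0,0, 0,0,0.2,0,0,0,0, 0,0,0.2,0,0,0,0, 0,0,0.2,0,0,0,45, 0,0,0.2,0,0,0,45, 0,0,0.2,0,0,0,45, 0,0,0.1,0,0,0,45, 0,0,-0.2,0,0,0,45]'
python3 - <<'E'
from h import *
st();show([.35,0.0,.32],down(84))
E
```

```text
t: 33.72
tcp_pos: [0.4982, -0.1136, 0.139]
orientation: [-2.099, -2.333, 0.01]
force: [1.5, -0.4, 0.3]
width: 0.477
grasp_force: 0.0
t 33.72 tcp [ 0.4982 -0.1136  0.139 ] q [-0.31  0.42  1.84 -0.01  0.89 -0.42] w 0.477 g 0.0 F [ 1.5 -0.4  0.3]
0.428,-0.456,-0.601,-0.004,0.001,0.134
```

```bash
python3 -m crank '[0.05,-0.05,-0.1,0,0,0.02,45, 0.1,-0.1,-0.2,0,0,0.04,45, 0.2,-0.2,-0.3,0,0,0.06,45, 0.28,-0.28,-0.4,0,0,0.1,45, 0.35,-0.35,-0.5,0,0,0.13,45, 0.42,-0.44,-0.58,0,0,0.13,45, 0.428,-0.456,-0.6,0,0,0.134,45, 0.428,-0.456,-0.6,0,0,0.134,45]' >/dev/null
cat > ver.py <<'E'
from mug import *
c=cam('top');P=cloud(c);hsv=cv2.cvtColor(c[0],cv2.COLOR_BGR2HSV);st()
def sub(a,zl,zh):
    k=np.zeros((480,640),bool);k[a[1]:a[3],a[0]:a[2]]=1;return P[k&(P[...,2]>zl)&(P[...,2]<zh)]
def rc(q): r=cv2.minAreaRect((q[:,:2]*1000).astype(np.float32));return len(q),np.round(r[0],1),np.round(r[1],1),round(r[2],1)
print('mug',mug(c,P))
print('tray walls',rc(sub((430,230,520,325),.028,.045)),'grip',rc(sub((430,230,520,325),.07,.12)))
fl=sub((430,230,520,325),.004,.02);fl=fl[(abs(fl[:,0]-.498)<.075)&(abs(fl[:,1]+.366)<.045)]
print('tray floor',len(fl),np.linalg.lstsq(np.c_[fl[:,:2]-[.498,-.367],np.ones(len(fl))],fl[:,2],rcond=None)[0].round(4))
print('lid',rc(sub((225,225,328,340),.012,.03)),'grip',rc(sub((225,225,328,340),.035,.07)),'box',rc(sub((325,225,430,330),.064,.078)))
print('glue',rc(sub((210,150,260,195),.03,.15)),'jar',rc(sub((400,160,450,205),.06,.1)))
m=((hsv[...,1]>110)&((hsv[...,0]<13)|(hsv[...,0]>170))&(hsv[...,2]>50)&(P[...,2]<.2)).astype(np.uint8);m[:160]=0
n,l,s,ce=cv2.connectedComponentsWithStats(m)
for i in range(1,n):
    if s[i,4]>25:print('red',s[i,4],np.median(P[l==i],0).round(3))
E
python3 ver.py
```

```text
t 34.43 tcp [0.3502 0.0004 0.3217] q [-0.13 -0.13  1.99 -0.    1.28 -0.02] w 0.481 g 0.0 F [ 0.3  0.6 -0.2]
mug (array([0.4894917 , 0.36007553]), np.float64(152.65359355662366), np.float64(0.06926827876491606), np.int64(68))
tray walls (557, array([ 496.9, -365.9]), array([170.7, 122.7]), 3.3) grip (174, array([ 496.7, -365.2]), array([40.2, 13.5]), 2.6)
tray floor 1802 [-0.0009  0.0011  0.0114]
lid (5457, array([455.3, 124.3]), array([243.3, 178.4]), 9.9) grip (179, array([472. , 126.9]), array([69.7, 14.4]), 9.8) box (728, array([ 485.4, -120.8]), array([170.6, 200.2]), 84.9)
glue (417, array([733.8, 247. ]), array([42.9, 47.9]), 32.0) jar (469, array([ 733.9, -237.9]), array([58.1, 58.5]), 45.9)
red 912 [ 0.719  1.22  -0.588]
red 125 [ 0.564 -0.126  0.021]
red 116 [ 0.555 -0.19   0.021]
red 58 [ 0.496 -0.364  0.106]
red 138 [0.471 0.127 0.054]
red 148 [ 0.497 -0.116  0.036]
red 92 [ 0.451 -0.143  0.026]
red 123 [ 0.441 -0.1    0.021]
red 119 [ 0.407 -0.146  0.021]
```

Run:
```python
from h import *
show([.471,.126,.14],down(9.8))
```

```text
0.461,0.355,0.605,0.004,0.001,0.825
```

```bash
python3 -m crank '[0.1,0.08,0.05,0,0,0.1,60, 0.2,0.16,0.1,0,0,0.2,60, 0.3,0.24,0.2,0,0,0.3,60, 0.4,0.3,0.3,0,0,0.4,60, 0.46,0.355,0.4,0,0,0.825,60, 0.46,0.355,0.5,0,0,0.825,60, 0.46,0.355,0.6,0,0,0.825,60, 0.46,0.355,0.605,0,0,0.825,60]' >/dev/null
python3 -m crank '[0,0,0,0,0,0.0,60]' >/dev/null
python3 - <<'E'
from h import *
st();show([.471,.126,.14],down(9.8))
E
```

```text
t 35.18 tcp [0.4696 0.1249 0.1344] q [ 0.17  0.39  1.91 -0.    0.86  1.26] w 0.644 g 0.0 F [ 0.2 -0.8  0.7]
0.006,-0.001,-0.019,0.001,0.005,0.199
```

```bash
python3 -m crank '[0.006,0,-0.02,0,0,0.1,60, 0.006,0,-0.02,0,0,0.2,60, 0.006,0,-0.02,0,0,0.2,60, 0.006,0,-0.02,0,0,0.2,60]' >/dev/null
python3 - <<'E'
from h import *
st();c=cam('wrist');P=cloud(c,True);k=(P[...,2]>.044)&(P[...,2]<.066)&(abs(P[...,0]-.47)<.07)&(abs(P[...,1]-.126)<.05);q=P[k]
print(k.sum(),cv2.minAreaRect((q[:,:2]*1000).astype(np.float32)))
show([.4715,.1265,.045],down(9.8))
E
```

```text
t 35.52 tcp [0.4727 0.1259 0.1437] q [ 0.17  0.38  1.89 -0.    0.87  1.56] w 0.647 g 0.0 F [-0.8 -0.4 -0.1]
2069 ((474.30450439453125, 128.30421447753906), (69.50694274902344, 14.196822166442871), 9.617257118225098)
-0.002,-0.004,0.329,0.002,0.001,0.005
```

```bash
python3 -m crank '[0,-0.006,0.08,0,0,0.005,60, 0,-0.006,0.16,0,0,0.005,60, 0,-0.006,0.24,0,0,0.005,60, 0,-0.006,0.3,0,0,0.005,60, 0,-0.006,0.325,0,0,0.005,60, 0,-0.006,0.33,0,0,0.005,60, 0,-0.006,0.33,0,0,0.005,0, 0,-0.006,0.33,0,0,0.005,0]' 60 
python3 -m crank '[0,0,0,0,0,0,0, 0,0,0,0,0,0,0, 0,0,0,0,0,0,0, 0,0,0,0,0,0,0, 0,0,0,0,0,0,0, 0,0,-0.1,0,0,0,0, 0,0,-0.2,0,0,0,0, 0,0,-0.3,0,0,0,0]' 60
python3 -m crank '[0,0,-0.1,0,0,0,0, 0,0,-0.15,0,0,0,0, 0,0,-0.17,0,0,0,0]' 60
python3 - <<'E'
from h import *
st();show([.4854,-.121,.19],down(-5.1))
E
```

```text
t: 36.23
tcp_pos: [0.4719, 0.1276, 0.0449]
orientation: [3.127, 0.264, -0.003]
force: [0.0, -0.1, 0.5]
width: 0.548
grasp_force: 0.0
t: 36.9
tcp_pos: [0.4709, 0.1278, 0.1346]
orientation: [3.127, 0.262, -0.008]
force: [1.3, -0.6, -2.6]
width: 0.148
grasp_force: 60.0
t: 37.15
tcp_pos: [0.4724, 0.1282, 0.1872]
orientation: [3.128, 0.262, 0.0]
force: [1.1, 1.0, -3.8]
width: 0.147
grasp_force: 60.0
t 37.15 tcp [0.4724 0.1282 0.1872] q [ 0.17  0.31  1.86 -0.    0.97  1.58] w 0.147 g 60.0 F [ 1.1  1.  -3.8]
-0.096,0.826,-0.007,0.002,-0.000,0.163
```

```bash
python3 -m crank '[-0.01,0.08,0,0,0,0.02,0, -0.02,0.18,0,0,0,0.04,0, -0.04,0.3,0,0,0,0.06,0, -0.05,0.42,0,0,0,0.08,0, -0.06,0.55,0,0,0,0.11,0, -0.08,0.67,0,0,0,0.14,0, -0.09,0.77,0,0,0,0.163,0, -0.096,0.826,0,0,0,0.163,0]' 60 >/dev/null
python3 -m crank '[0,0,0.1,0,0,0,0, 0,0,0.14,0,0,0,0, 0,0,0.14,0,0,0,0]' 60 >/dev/null
python3 - <<'E'
from h import *
st();show([.4854,-.121,.105],down(-5.1))
s=ctrl.get_state();z=s['tcp_pos'][2]-.045+.018
for n in('scene','top','wrist'):
    c=cam(n);P=cloud(c,n=='wrist');k=(abs(P[...,2]-z)<.006)&(abs(P[...,0]-.485)<.14)&(abs(P[...,1]+.121)<.13);q=P[k]
    if k.sum()>50:
        A=np.linalg.lstsq(np.c_[q[:,:2]-[.485,-.121],np.ones(len(q))],q[:,2],rcond=None)[0]
        r=cv2.minAreaRect((q[:,:2]*1000).astype(np.float32));print(n,k.sum(),np.round(r[0],1),np.round(r[1],1),round(r[2],1),A.round(3),z)
E
```

```text
t 38.07 tcp [ 0.4822 -0.121   0.1403] q [-0.34  0.4   1.87 -0.01  0.88  1.33] w 0.145 g 60.0 F [ 0. -0. -3.]
0.012,-0.001,0.117,0.001,0.006,-0.001
wrist 169 [ 523.3 -124.7] [13.5  2.4] 85.5 [-1.502  0.114  0.172] 0.11326140568122336
```

Run:
```python
from h import *
for n in('scene','top'):
    c=cam(n);P=cloud(c);k=(abs(P[...,0]-.485)<.13)&(abs(P[...,1]+.121)<.12)&(P[...,2]<.25)&(P[...,2]>-.1);q=P[k]
    print(n,np.histogram(q[:,2],bins=np.arange(-.02,.25,.01))[0])
```

```text
scene [   0 1960 1987  254  252  274  271  281  404  126    0  128 6384   36
   49  194  152   61   65   77   28    1   16  236  632  411]
top [   0  776  910   13   13   15   13   12    0    0    0   21 1049    5
    0    0    0    0    0    0    0    0    0    0   17    4]
```

```bash
cat > lid.py <<'E'
from h import *
st()
for n in('scene','top'):
    c=cam(n);P=cloud(c);k=(abs(P[...,0]-.485)<.14)&(abs(P[...,1]+.121)<.13)&(P[...,2]<.114)&(P[...,2]>.082);
    hs=cv2.cvtColor(c[0],cv2.COLOR_BGR2HSV);k&=(hs[...,1]>50); q=P[k];z=np.median(q[:,2])
    q=q[abs(q[:,2]-z)<.008];A=np.linalg.lstsq(np.c_[q[:,:2]-[.485,-.121],np.ones(len(q))],q[:,2],rcond=None)[0]
    r=cv2.minAreaRect((q[:,:2]*1000).astype(np.float32));print(n,len(q),np.round(r[0],1),np.round(r[1],1),round(r[2],1),A.round(4))
E
python3 lid.py
```

```text
t 38.32 tcp [ 0.4848 -0.1212  0.1445] q [-0.34  0.39  1.87 -0.01  0.88  1.33] w 0.143 g 60.0 F [ 0.2  0.2 -2. ]
scene 6499 [ 491.3 -122.9] [177.7 212.5] 85.2 [ 0.0064 -0.0033  0.1043]
top 1075 [ 489.5 -122.4] [176.3 207.6] 85.1 [ 0.0086 -0.0028  0.1047]
```

```bash
python3 -m crank '[-0.015,-0.005,0.02,0,0,0,0, -0.015,-0.005,0.035,0,0,0,0, -0.015,-0.005,0.035,0,0,0,0, -0.015,-0.005,0.035,0,0,0,0]' 60 >/dev/null
python3 lid.py
```

```text
t 38.75 tcp [ 0.4797 -0.1193  0.1329] q [-0.34  0.4   1.89 -0.01  0.85  1.33] w 0.143 g 60.0 F [-1.1 -0.1 -2.7]
scene 6353 [ 486.3 -121.3] [177.4 211.4] 85.0 [ 0.0044 -0.0028  0.0928]
top 1074 [ 484.5 -121.4] [178.1 207.6] 85.0 [ 0.0064 -0.0031  0.0933]
```

```bash
python3 -m crank '[0,0,0.015,0,0,0,0, 0,0,0.03,0,0,0,0, 0,0,0.04,0,0,0,0, 0,0,0.046,0,0,0,0, 0,0,0.05,0,0,0,0, 0,0,0.052,0,0,0,0, 0,0,0.052,0,0,0,0]' 60
python3 lid.py
```

```text
t: 39.43
tcp_pos: [0.4799, -0.1194, 0.1179]
orientation: [3.135, -0.14, -0.005]
force: [-0.7, 0.8, 1.7]
width: 0.147
grasp_force: 60.0
t 39.43 tcp [ 0.4799 -0.1194  0.1179] q [-0.34  0.43  1.9  -0.01  0.82  1.33] w 0.147 g 60.0 F [-0.7  0.8  1.7]
scene 144 [ 486.1 -128.3] [28.  71.9] 84.7 [-0.0403  0.071   0.112 ]
top 52 [ 483.4 -120.7] [174.  205.1] 85.0 [-0.0009 -0.0007  0.0828]
```

Contact; it's home by height. Release, retreat, verify.

```bash
python3 -m crank '[0,0,0,0,0,0,20, 0,0,0,0,0,0,40, 0,0,0,0,0,0,60, 0,0,0,0,0,0,60, 0,0,-0.1,0,0,0,60, 0,0,-0.2,0,0,0,60, -0.1,0,-0.35,0,0,0,60, -0.25,0,-0.45,0,0,0,60]' >/dev/null
python3 -m crank '[-0.1,0,-0.05,0,0,0,60, -0.25,0,-0.1,0,0,0,60, -0.3,0,-0.15,0,0,0,60, -0.3,0,-0.15,0,0,0,60]' >/dev/null
sed -i 's/<.114)/<.090)/;s/>.082/>.066/' lid.py; python3 lid.py; python3 ver.py
```

```text
t 40.53 tcp [ 0.333  -0.1057  0.2857] q [-0.44 -0.09  2.05 -0.01  1.18  1.22] w 0.644 g 0.0 F [ 0.1 -0.1  0.8]
scene 7320 [ 486.  -121.1] [178.  212.8] 85.2 [-0.0008 -0.0005  0.0777]
top 5978 [ 484.2 -121.7] [178.7 208. ] 85.1 [-0.0003 -0.0006  0.0782]
t 40.68 tcp [ 0.3355 -0.1061  0.2832] q [-0.44 -0.08  2.05 -0.    1.18  1.23] w 0.647 g 0.0 F [-0.5 -0.5 -0. ]
mug (array([0.4893444 , 0.36015615]), np.float64(153.49108236846982), np.float64(0.06960228776064323), np.int64(70))
tray walls (563, array([ 496.8, -366.3]), array([170. , 123.1]), 3.9) grip (173, array([ 496.5, -365.3]), array([14.2, 40.5]), 89.8)
tray floor 1802 [-0.0004 -0.0004  0.0114]
lid (457, array([349.8,  60. ]), array([ 29.2, 115.8]), 0.7) grip (0, array([0., 0.]), array([0., 0.]), 0.0) box (2757, array([ 483.8, -121.4]), array([178.5, 207.9]), 85.3)
glue (417, array([733.5, 246.9]), array([43.5, 48. ]), 29.2) jar (466, array([ 734.2, -238.3]), array([58. , 58.7]), 45.8)
red 900 [ 0.719  1.219 -0.587]
red 162 [ 0.483 -0.12   0.114]
red 36 [ 0.502 -0.364  0.106]
```

```bash
python3 -c "
from workcell import ctrl
print(ctrl.hand_in())"
```

```text
the job is handed in; nothing more can be done
None
```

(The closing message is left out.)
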